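Lock the battery hatch of the dough scale

ROBOT

A 7-joint arm with a two-finger parallel gripper is mounted at the origin on the work surface. World frame = base frame: x ahead of the robot, y to its left, z up, the work surface at z = 0. Lengths are in m, angles in rad, forces in N, time in s.
With the tool pointing down it reaches from about 0.35 to 0.9 m from the base axis. Payload 8.1 kg.
Tool frame: the origin (TCP) lies at the very end of the fingers, on their centre line; the grasp point (between the pads) lies 19 mm behind it; z points along the fingers, y is the direction in which the jaws open and shut (so a half turn about z gives the same grasp; the last joint's range is limited). The gripper opens to 92 mm and grips with 3 to 60 N. Pads are 19 mm wide; open, the fingers measure 130 mm over their backs; the gripper's body (75 mm by 190 mm) begins 47 mm behind the grasp point.
Start: joints at [1.011, 0.434, 0.025, 1.573, -0.012, 1.134, -0.075], TCP at [0.276, -0.561, 0.227] pointing down, gripper open.
Joint ranges: [-2.62, 2.62], [-0.44, 2.09], [-1.27, 1.32], [0.08, 2.57], [-1.32, 4.46], [0.12, 2], [-2.74, 2.74]. Speed limits (rad/s): [2.22, 2.22, 3.01, 3.01, 3.14, 3.14, 3.14].

INTERFACE

Orientations are given as a rotation vector (axis times angle).
In Python, from cell import observe, get_image, sign_off gives the robot as it stands.
- The arm moves only by the tool arm_command, never from a script. Its argument "deltas" is a list of rows, each an object with "xyz": the shift along the tool's x, y, z in cm, a list of three; "turn": the turn about the tool's z in degrees; "jaw": the closure in counts, from 0 (fully open) to 255 (shut). A call has 1 to 5 rows; each row is the pose to reach, as a shift and turn from the pose measured when the call began, along the tool's axes at that moment; what a row does not reach only later rows make up. A row lasts 1/12 s, in which the tool goes at most 41.7 mm and 7.16 degrees, less where a joint would pass 70% of its speed; a pose out of reach is approached as far as the arm can. A call with a gripper value outside its range is refused whole. The fingers move at their own pace and stop on an object; "force" is the grip in N (left out, the last holds). Time passes only in rows, so rows that repeat a pose let the fingers close. It gives the time, the measured TCP pose, the force and the opening at its end, in the units of the state.
- observe(): the state, without advancing time (a new reading comes with each control period).
- get_image(name): name is "scene" or "top" or "wrist"; returns a dict with "frame" (480x640x3 uint8, red, green, blue), "depth" (480x640 float32, m along the optical axis (not along the pixel's ray), 0 where there is no reading), "camera_matrix" (3x3 intrinsics, pixels), "cam_to_world" (4x4, takes a point from camera to world coordinates). Camera axes: x right, y up, looking along -z (the intrinsics and any distortion apply to the point x, -y, -z); pixel columns grow to the right and rows downward; lengths in m; the calibration is good to about 2 mm. A picture is of the moment at which its call begins.
- sign_off(): hands the job in, once; it reports no verdict.
The state is a dict: "clock": time; "joints": joint angles; "dq": joint speeds; "joint_efforts": joint torques, N m; "position": TCP position; "ee_rot": TCP orientation; "force": force on the tool from outside, world axes, zero at the start; "ft_torque": the same for the moment, N m; "width": opening from 0.0 (shut) to 1.0 (fully open).
Only numpy, scipy, OpenCV 4.12 (cv2) and the standard library are available. Lean on these libraries where they do the work, as an engineer would, in place of code of your own. Each camera call takes 0.05 s, during which the arm holds its last target.

TASK

The scale's battery has just been changed; its hatch lies in place but is not locked. Take the red flat-blade driver from the wooden stand, feel its blade into the slot of the brass lock on the hatch, press the sprung lock in gently and turn it a quarter turn clockwise until, let go, it stays home; then stand the driver back in a free hole of the stand, upright and all the way down. Turn the lock with the driver only, do not lean on it hard or wrench it against its stop, and leave the blue driver and the other things on the counter where they are.

Things in the scene. Friction and masses are not known exactly. Their poses are not given: they have to be found in the camera images.
- driver: Red stubby flat-blade driver, 115 mm long, 90 to 140 g, standing blade down in a stand hole. Origin: middle of the blade's tip edge; z runs up the shaft to the handle, x along the blade's width, y through its thickness. Blade 11 wide (x), 2 thick (y), 13 long; shank 8 in diameter up to z 50; handle 26 x 26 square (faces along x and y) from z 50 to z 110.
- cross_driver: Blue stubby cross-head driver of the same size and shape with a pointed tip, in the same stand; not for this lock, leave it alone. Origin at its tip, z up.
- stand: Plywood driver stand, fixed, 44 x 180 x 60 tall. Origin: centre of its underside; y along its length. Three upright through holes, 18 x 18 square, at y -60, 0 and +60; one of the outer two holds the red driver, the other the blue one. A driver that is home rests with its handle's underside on the stand's top: its tip is then 10 above the counter.
- scale: White bench scale, fixed, 310 x 280; steel platter behind (top 88 high), console in front (-x side) with the display at its left (+y, up to 96 high) and the dark battery hatch at its right (-y). Origin: centre of the underside; x points to the platter side, z up. Keep hand and arm off it: only the driver may touch it.
- lock_place (a point): Nominal place of the lock on the hatch top (80 above the counter), at x -100, y -85 of the scale and with its axes. The loose hatch, 86 x 104, has play along y: it and the lock on it sit up to 5 mm to either side of this point, unmeasured, and stay there (well held against pushing). Yellow marks by the lock: slot direction when open (x); green marks: when locked (y).
- lock_turn (a joint): Turn of the brass lock (rad), clockwise seen from above. Head 26 in diameter, flat face, slot 16 long, 3.2 wide, 4 deep, closed at the ends; at 0 the slot runs along the scale's x. Starts open at -0.1 to 0.1; hard stop at 1.6. Not pressed in, it turns only about 0.2 either way; pressed in it turns against slight drag. From 1.38 on it can rise into its locked notch, which holds it.
- lock_press (a joint): How far the lock is pressed in (m). At 0 (open) its face is 9 mm above the hatch. Spring: 3.5 N at 0, 0.9 N more per mm. To turn it must stay beyond 5.2 to 7.2 mm (differs each time, unmeasured); a rigid end comes 0.7 mm deeper (at most 11 N): 12 to 15 N reaches it. Let go when turned, it rises and stays at 2.6 to 4.6 mm: locked. Turned too little it rises to 0 or hangs at 5.2 or more. Bears 30 N at most.
- spent_battery: Dark upright battery block with an orange band, 70 x 47 x 99, loose; the one taken out of the scale. Origin: centre of its underside.
- blue_tumbler: Blue glass tumbler, 80 in diameter, 85 high, loose. Origin: centre of its underside.
- pepper_mill: Clear pepper mill, 56 in diameter, 146 high, loose. Origin: centre of its underside.
- oil_bottle: Green oil bottle, 62 in diameter, 215 high, loose. Origin: centre of its underside.
- pizza_wheel: Pizza wheel lying flat, 220 long, up to 24 high, 100 mm steel disc towards +x. Origin on the counter at the end of the handle near the disc.
- salt_jar: Glass salt jar with a steel lid, 56 in diameter, 75 high, loose. Origin: centre of its underside.
Things that resemble listed ones, but are neither listed nor needed, are in the scene too. Of the things that look like the driver, the larger one is meant. Leave any orange look-alike of the stand alone.

How it is judged:
On the way, in this order (a step that is already met when the one before it is completed fails the run):
1. the driver presses in the lock, still open (value of joint lock_press above 0.0045 m and value of joint lock_turn below 0.35 rad and contact force between driver and scale above 3 N), for 0.1 s.
2. the lock has been turned home and has risen into its notch (value of joint lock_turn above 1.38 rad and value of joint lock_press between 0.0022 and 0.005 m), for 0.2 s.
At the end, for the whole second after the job is handed in: The lock is turned past 1.38 rad and has risen into its notch (pressed in 2.2 to 5.0 mm), and the red driver stands at rest and upright (within 7 degrees) in a hole of the stand, handle resting on the stand's top (tip 10 mm above the counter, within 4 mm) (all of step 2 and height (world z) of driver between 0.006 and 0.014 m and angle between driver's own z axis and vertical below 0.12 rad and x of driver in the frame of stand between -0.012 and 0.012 m and y of driver in the frame of stand between -0.075 and 0.075 m and linear speed of driver below 0.02 m/s); the robot touches nothing.
It fails at once if the driver bears on the lock or the scale with more than 30 N in all (contact force between driver and scale above 30 N).
It fails at once if the gripper or arm touches the scale or its lock with more than 2 N (contact force between any of the fingers, the arm and scale above 2 N).
It fails at once if the blue driver is moved by more than 15 mm (distance of cross_driver from where it was at the start of the episode above 0.015 m).
It fails at once if another thing on the counter is pushed by more than 30 mm (distance of any of spent_battery, blue_tumbler, pepper_mill, oil_bottle, pizza_wheel, salt_jar from where it was at the start of the episode above 0.03 m).
It also fails if it takes over 72 s, if anything falls off the work surface, if the arm or the gripper's body presses on something with over 40 N, if the wrist force passes 120 N, or if a joint passes its speed limit or range.

## Working session

There is one attempt and no reset: what is moved stays moved. The work goes in short steps, Python scripts to look and compute and a tool call to move; the robot and the scene stay as the last step left them, time stands still between calls to the robot, and variables do not carry over. Pictures are saved under pics/ and viewed, and the job is handed in when it is done.

Besides the shell and the picture viewer there is one more tool, called after "Request:" as a command line: name --argument value ..., lists and objects as JSON in quotes. arm_command: Moves the arm, as the interface text tells. Its arguments: {"type":"object","properties":{"deltas":{"type":"array","items":{"type":"object","properties":{"xyz":{"type":"array","items":{"type":"number"}},"turn":{"type":"number"},"jaw":{"type":"number"}}}},"force":{"type":"number"}},"required":["deltas"]}

```bash
mkdir -p pics; ls; cat > h.py <<'E'
import numpy as np,cv2,pickle
from cell import observe,get_image,sign_off
def snap(n,f):
    im=get_image(n); cv2.imwrite(f'pics/{f}.png',im['frame'][:,:,::-1]); pickle.dump(im,open(f'pics/{f}.pkl','wb')); return im
def load(f): return pickle.load(open(f'pics/{f}.pkl','rb'))
def pw(im,u,v,d=None):
    K=np.array(im['camera_matrix']);T=np.array(im['cam_to_world'])
    if d is None: d=im['depth'][int(round(v)),int(round(u))]
    p=np.array([(u-K[0,2])/K[0,0]*d,-(v-K[1,2])/K[1,1]*d,-d,1]); return (T@p)[:3]
def pz(im,u,v,z):
    T=np.array(im['cam_to_world']);o=T[:3,3];r=pw(im,u,v,1.0)-o
    return o+r*(z-o[2])/r[2]
def proj(im,p):
    K=np.array(im['camera_matrix']);T=np.array(im['cam_to_world'])
    c=np.linalg.inv(T)@np.append(p,1); return K[0,0]*c[0]/-c[2]+K[0,2],K[1,1]*-c[1]/-c[2]+K[1,2]
def crop(im,f,u0,v0,u1,v1,s):
    cv2.imwrite(f'pics/{f}.png',cv2.resize(im['frame'][v0:v1,u0:u1,::-1],None,fx=s,fy=s,interpolation=cv2.INTER_CUBIC))
E
python3 - <<'E'
from h import *
for n in('scene','top','wrist'):
    im=snap(n,n+'0'); print(n,im['camera_matrix'],np.round(im['cam_to_world'],3))
print(observe())
E
```

```text
pics
scene [[467.04502506   0.         324.60575051]
 [  0.         467.04502506 237.25258594]
 [  0.           0.           1.        ]] [[ 0.789 -0.51   0.343  0.917]
 [ 0.614  0.648 -0.45  -0.527]
 [ 0.008  0.566  0.824  1.025]
 [ 0.     0.     0.     1.   ]]
top [[454.47835613   0.         319.44072254]
 [  0.         454.47835613 240.72491552]
 [  0.           0.           1.        ]] [[-7.000e-03  9.920e-01 -1.260e-01  3.700e-01]
 [-1.000e+00 -8.000e-03 -7.000e-03  1.000e-03]
 [-8.000e-03  1.260e-01  9.920e-01  1.228e+00]
 [ 0.000e+00  0.000e+00  0.000e+00  1.000e+00]]
wrist [[348.48088281   0.         321.80834549]
 [  0.         348.48088281 236.44702643]
 [  0.           0.           1.        ]] [[ 0.441  0.862  0.251  0.343]
 [-0.898  0.424  0.123 -0.527]
 [-0.001 -0.279  0.96   0.384]
 [ 0.     0.     0.     1.   ]]
{'clock': 0.15, 'joints': array([ 1.0113816 ,  0.43505949,  0.02497239,  1.5738542 , -0.01157565,
        1.1339688 , -0.07507396]), 'dq': array([-0.00039323, -0.00107093,  0.00138454, -0.00372986, -0.00038836,
        0.00052653,  0.00027937]), 'joint_efforts': array([ 4.58168142e-04, -6.68263364e+01,  9.84822214e-01, -3.14697289e+01,
       -6.06492651e-02,  3.92044382e-02,  1.28340048e-04]), 'position': array([ 0.2754766 , -0.56061324,  0.22614047]), 'ee_rot': array([-3.05895861e+00, -7.11048918e-01,  5.98672559e-04]), 'force': array([0.55417674, 0.10919866, 0.37172743]), 'ft_torque': array([ 0.02109593,  0.00237778, -0.01843672]), 'width': 0.9991356221011027}
```

View pics/scene0.png

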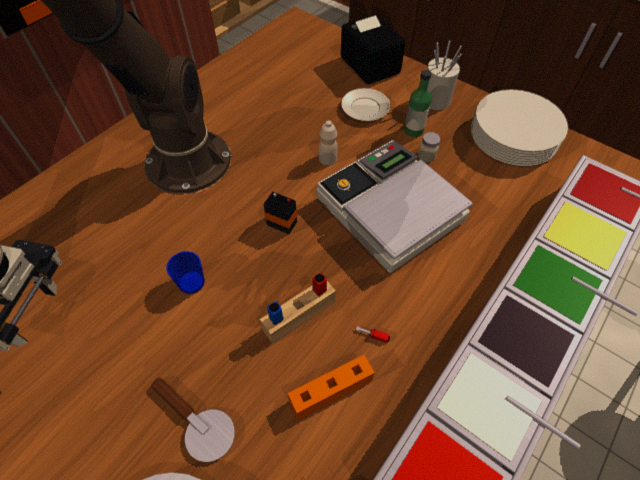

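View pics/top0.png

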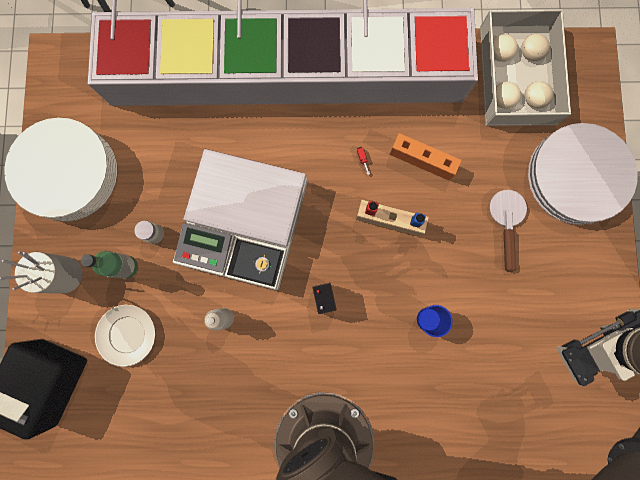

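View pics/wrist0.png

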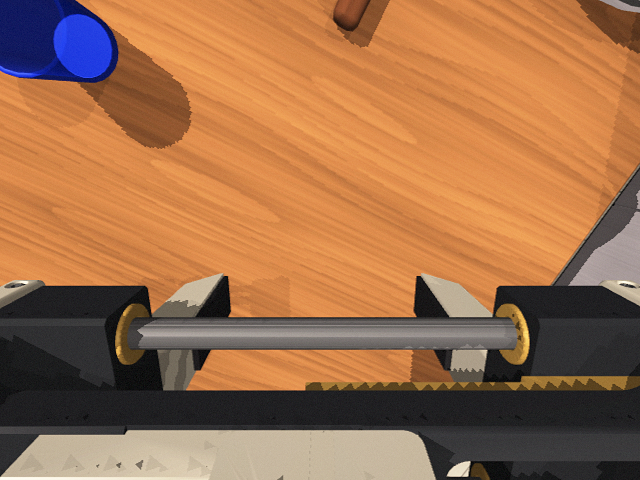

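Candidates for the red driver: the one standing in the plywood stand at top (372,207), and a small one lying at (363,158). The standing, larger one fits. The blue driver is at (418,220), and the orange stand look-alike at (427,155) is to be left alone. I'll confirm this in crops.

```bash
python3 - <<'E'
from h import *
t=load('top0'); crop(t,'c1',340,130,460,250,6); crop(t,'c2',165,195,305,295,5.5)
s=load('scene0'); crop(s,'c3',250,260,400,350,5)
E
```

```text
(no output)
```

View pics/c1.png

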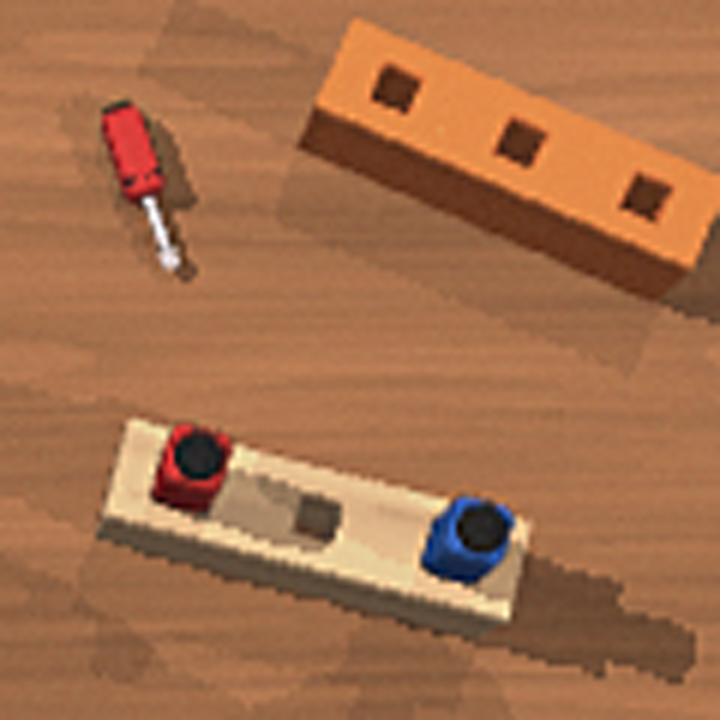

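View pics/c2.png

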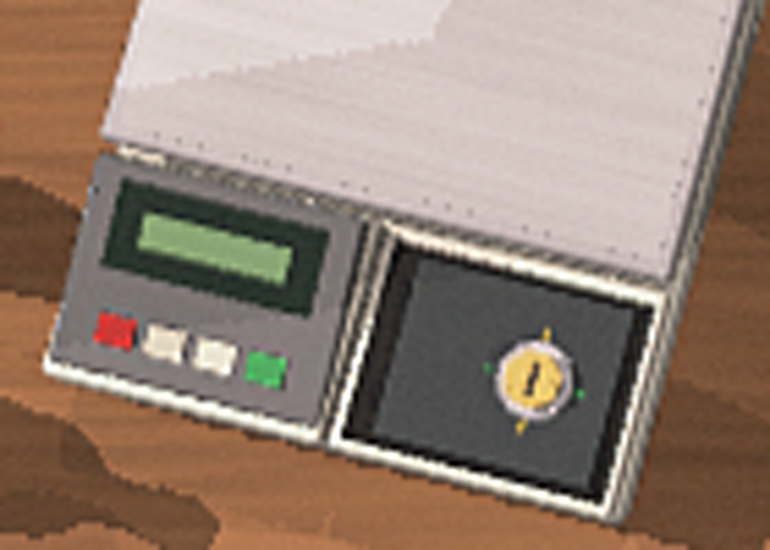

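View pics/c3.png

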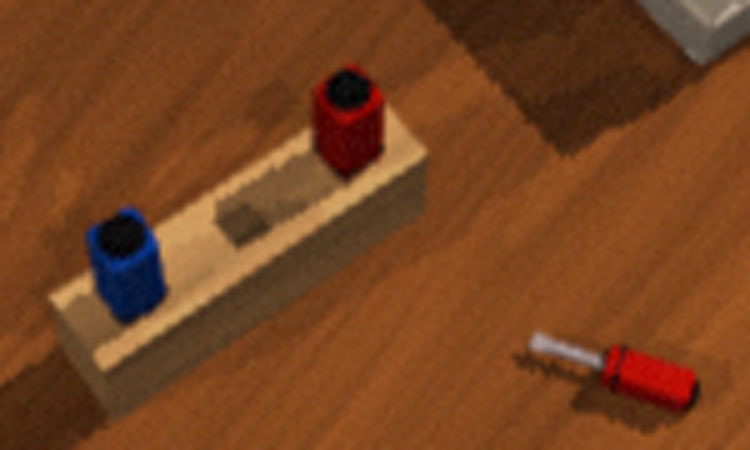

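```bash
python3 - <<'E'
from h import *
t=load('top0')
P=np.array([pz(t,340+a/6-.4,130+b/6-.4,.06) for a,b in[(128,417),(532,522),(505,615),(100,520)]])
print('stand corners',P.round(4),P.mean(0))
print('len',np.linalg.norm(P[0]-P[1]),np.linalg.norm(P[1]-P[2]),'yaw y axis',np.degrees(np.arctan2(*(P[0]-P[1]+P[3]-P[2])[[1,0]])))
print('hole',pz(t,340+318/6,130+517/6,.06))
print('redcap',pz(t,340+199/6,130+455/6,.125),'blue',pz(t,340+483/6,130+527/6,.125), pw(t,373,206))
# scale hatch/lock
f=lambda a,b,z:pz(t,165+a/5.5,195+b/5.5,z)
print('lock',f(535,380,.089),pw(t,262,264))
for n,a,b in[('y1',547,333),('y2',520,427),('g1',488,367),('g2',580,395)]: print(n,f(a,b,.08), pw(t,165+a/5.5,195+b/5.5))
# platter corners z .088
C=[pz(t,u,v,.088) for u,v in [(204,150),(305,173)]]
print(C, np.degrees(np.arctan2(*(C[0]-C[1])[[1,0]])))
# nominal dims hatch: opening corners
s=load('scene0')
for z in (.125,): print('scene red',pz(s,250+348/5,260+88/5,z),'blue',pz(s,250+124/5,260+235/5,z))
crop(s,'c4',310,140,480,270,4.5)
E
```

```text
stand corners [[ 0.6283 -0.1006  0.06  ]
 [ 0.5803 -0.2749  0.06  ]
 [ 0.5396 -0.2617  0.06  ]
 [ 0.5828 -0.0876  0.06  ]] [ 0.58271786 -0.18121926  0.06      ]
len 0.18078056108489207 0.04274486348084212 yaw y axis 75.33146245702214
hole [ 0.5821896  -0.18324982  0.06      ]
redcap [ 0.59670933 -0.12484082  0.125     ] blue [ 0.56566019 -0.24040197  0.125     ] [ 0.59661206 -0.12459655  0.12344839]
lock [0.45757634 0.15269864 0.089     ] [0.45777444 0.15332358 0.08946937]
y1 [0.47994702 0.14854604 0.08      ] [0.48012446 0.14878558 0.07814085]
y2 [0.43669562 0.16060871 0.08      ] [0.43681174 0.16088886 0.07798958]
g1 [0.46443431 0.17563058 0.08      ] [0.46468021 0.17608811 0.07699853]
g2 [0.45119262 0.13311984 0.08      ] [0.45109158 0.13295419 0.08143543]
[array([0.75594554, 0.30707645, 0.088     ]), array([0.69201622, 0.04461463, 0.088     ])] 76.31071178789138
scene red [ 0.60057173 -0.12779493  0.125     ] blue [ 0.5701472  -0.24236155  0.125     ]
```

View pics/c4.png

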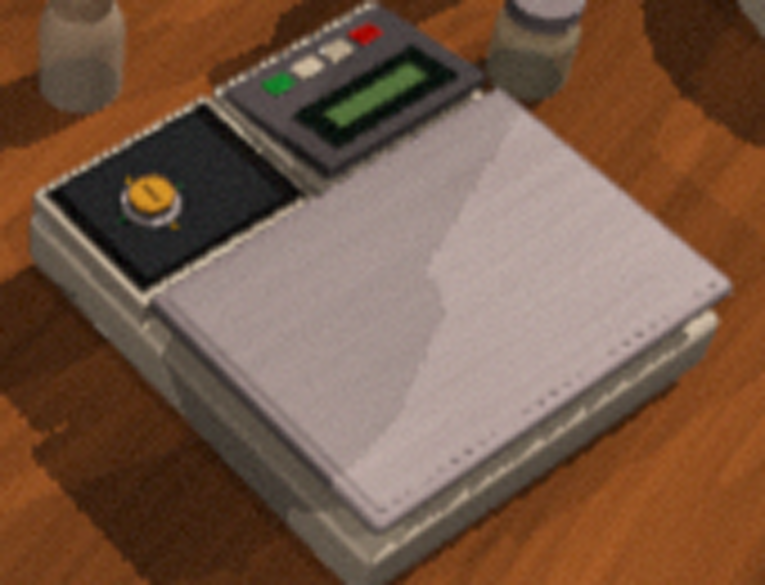

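Confirmed: the standing driver in the plywood stand is the red one I need, at the +y end of the stand. The middle hole is free. The scale's slot direction is about -15° in the world frame. I'll move above the driver and look with the wrist camera.

Request:
arm_command --deltas '[{"xyz": [3.5, -1.8, -1], "turn": -6}, {"xyz": [7, -3.6, -2], "turn": -12}, {"xyz": [10.5, -5.4, -2.4], "turn": -18}, {"xyz": [14, -7.2, -2.4], "turn": -24}, {"xyz": [17.5, -9, -2.4], "turn": -30}]'

```text
schema error: expected keys xyz, turn, jaw
```

```bash
cat > st.py <<'E'
from h import *
from scipy.spatial.transform import Rotation as R
import sys
def state(p=True):
    o=observe(); M=R.from_rotvec(o['ee_rot']).as_matrix()
    if p: print('t',round(o['clock'],2),'pos',o['position'].round(4),'yAng',np.degrees(np.arctan2(M[1,1],M[0,1])).round(2),'tilt',np.degrees(np.arccos(-M[2,2])).round(2),'F',o['force'].round(2),'w',round(o['width'],3),'q7',o['joints'][6].round(3))
    return o,M
def delta(target,yang=None):
    o,M=state(); d=M.T@(np.array(target)-o['position'])*100
    print('delta cm',d.round(2))
    if yang is not None:
        a=np.degrees(np.arctan2(M[1,1],M[0,1])); print('turn',round(-((yang-a+180)%360-180),2))
E
python3 -c "
from st import *
delta([.597,-.126,.25],-14.7)"
```

```text
t 0.15 pos [ 0.2755 -0.5606  0.2261] yAng -63.83 tilt 0.07 F [0.55 0.11 0.37] w 0.999 q7 -0.075
delta cm [ 48.02 -24.83  -2.36]
turn -49.13
```

Request:
arm_command --deltas '[{"xyz": [3.5, -1.8, -1], "turn": -6, "jaw": 0}, {"xyz": [7, -3.6, -2], "turn": -12, "jaw": 0}, {"xyz": [10.5, -5.4, -2.4], "turn": -18, "jaw": 0}, {"xyz": [14, -7.2, -2.4], "turn": -24, "jaw": 0}, {"xyz": [17.5, -9, -2.4], "turn": -30, "jaw": 0}]'

```text
clock: 0.57
position: [0.3937, -0.4011, 0.2505]
ee_rot: [-2.768, -1.486, -0.0]
force: [0.7, -0.6, 0.4]
width: 0.999
```

```bash
python3 -c "
from st import *
delta([.597,-.126,.25],-14.7)"
```

```text
t 0.57 pos [ 0.3937 -0.4011  0.2505] yAng -33.55 tilt 0.03 F [ 0.65 -0.58  0.38] w 0.999 q7 0.063
delta cm [34.17  1.74  0.06]
turn -18.85
```

Request:
arm_command --deltas '[{"xyz": [3.8, 0.2, 0], "turn": -4, "jaw": 0}, {"xyz": [7.6, 0.4, 0], "turn": -8, "jaw": 0}, {"xyz": [11.4, 0.6, 0], "turn": -12, "jaw": 0}, {"xyz": [15.2, 0.8, 0], "turn": -16, "jaw": 0}, {"xyz": [19, 1, 0], "turn": -19, "jaw": 0}]'

```text
clock: 0.98
position: [0.5076, -0.2467, 0.2505]
ee_rot: [-2.481, -1.926, 0.0]
force: [1.7, -0.7, -0.3]
width: 0.999
```

```bash
python3 -c "
from st import *
delta([.597,-.126,.25],-14.7)"
```

```text
t 0.98 pos [ 0.5076 -0.2467  0.2505] yAng -14.34 tilt 0.04 F [ 1.74 -0.69 -0.3 ] w 0.999 q7 0.007
delta cm [13.9   5.67  0.06]
turn 0.36
```

Request:
arm_command --deltas '[{"xyz": [3.5, 1.5, 0], "turn": 0, "jaw": 0}, {"xyz": [7, 3, 0], "turn": 0, "jaw": 0}, {"xyz": [10, 5.6, 0], "turn": 0, "jaw": 0}, {"xyz": [10, 5.6, 0], "turn": 0, "jaw": 0}, {"xyz": [10, 5.6, 0], "turn": 0, "jaw": 0}]'

```text
clock: 1.4
position: [0.5878, -0.1611, 0.2499]
ee_rot: [-2.476, -1.931, -0.001]
force: [-0.1, -0.3, -0.1]
width: 1.001
```

```bash
python3 -c "
from st import *
snap('wrist','w1')
delta([.597,-.126,.25],-14.7)"
```

```text
t 1.45 pos [ 0.5866 -0.1632  0.2499] yAng -14.26 tilt 0.1 F [-0.77 -0.21  0.12] w 0.997 q7 -0.186
delta cm [ 3.86  0.09 -0.01]
turn 0.44
```

View pics/w1.png

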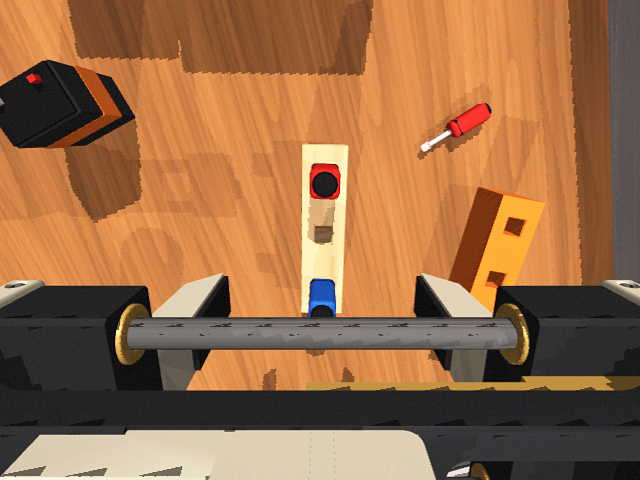

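The wrist view shows the red driver's cap at (324,184), the empty middle hole at (323,234) and blue at (322,305). I'll enlarge and measure.

```bash
python3 -c "
from st import *
im=load('w1'); crop(im,'w1c',285,130,365,250,5)
print('cap',pz(im,324,184.5,.125),pw(im,324,184),'hole',pz(im,323,234,.06),pw(im,306,160))
print('stand corners',[pz(im,u,v,.06).round(4) for u,v in[(302.5,144.5),(348.5,144.5)]])
"
```

```text
cap [ 0.59875717 -0.1250074   0.125     ] [ 0.59883281 -0.12472214  0.12418188] hole [ 0.58356601 -0.18310412  0.06      ] [ 0.58558907 -0.10621115  0.05837668]
stand corners [array([ 0.5862, -0.0911,  0.06  ]), array([ 0.6293, -0.102 ,  0.06  ])]
```

View pics/w1c.png

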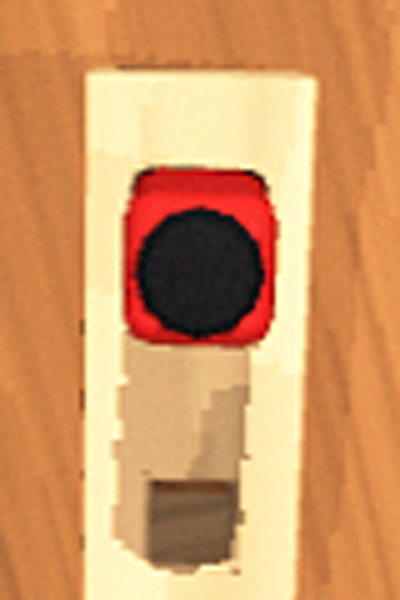

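```bash
python3 -c "
from st import *
delta([.5985,-.125,.14],-14.3)"
```

```text
t 1.45 pos [ 0.5866 -0.1632  0.2499] yAng -14.26 tilt 0.1 F [-0.77 -0.21  0.12] w 0.997 q7 -0.186
delta cm [ 3.99  0.23 10.99]
turn 0.04
```

Request:
arm_command --deltas '[{"xyz": [2, 0.1, 1], "turn": 0, "jaw": 0}, {"xyz": [4, 0.2, 3], "turn": 0, "jaw": 0}, {"xyz": [4, 0.2, 6], "turn": 0, "jaw": 0}, {"xyz": [4, 0.2, 9], "turn": 0, "jaw": 0}, {"xyz": [4, 0.2, 11], "turn": 0, "jaw": 0}]'

```text
clock: 1.87
position: [0.596, -0.1266, 0.1374]
ee_rot: [-2.48, -1.925, 0.006]
force: [-0.3, -0.4, 0.2]
width: 1.0
```

```bash
python3 -c "
from st import *
im=snap('wrist','w2')
print(pw(im,324,320))
delta([.5985,-.125,.078],-14.3)"
```

```text
[ 0.60477176 -0.09635881  0.21710115]
t 1.92 pos [ 0.5941 -0.1267  0.134 ] yAng -14.39 tilt 0.55 F [-1.59 -0.42 -3.36] w 0.999 q7 -0.295
delta cm [0.29 0.44 5.6 ]
turn -0.09
```

View pics/w2.png

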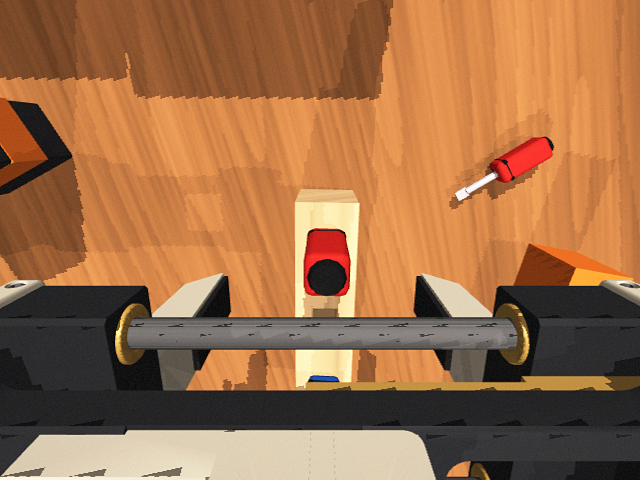

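```bash
python3 -c "
from st import *
im=load('w2')
print(pz(im,327,277,.125),pw(im,327,277))
delta([.5985,-.125,.078],-14.3)"
```

```text
[ 0.59977413 -0.12330398  0.125     ] [ 0.59972479 -0.12352298  0.12447039]
t 1.92 pos [ 0.5941 -0.1267  0.134 ] yAng -14.39 tilt 0.55 F [-1.59 -0.42 -3.36] w 0.999 q7 -0.295
delta cm [0.29 0.44 5.6 ]
turn -0.09
```

Request:
arm_command --deltas '[{"xyz": [0.35, 0.47, 1.5], "turn": 0, "jaw": 0}, {"xyz": [0.35, 0.47, 3], "turn": 0, "jaw": 0}, {"xyz": [0.35, 0.47, 4.5], "turn": 0, "jaw": 0}, {"xyz": [0.35, 0.47, 5.6], "turn": 0, "jaw": 0}, {"xyz": [0.35, 0.47, 5.6], "turn": 0, "jaw": 0}]'

```text
clock: 2.33
position: [0.5972, -0.1258, 0.0764]
ee_rot: [-2.477, -1.919, 0.016]
force: [0.3, 0.2, -0.5]
width: 0.999
```

```bash
python3 -c "
from st import *
delta([.599,-.1245,.078],-14.3)"
```

```text
t 2.33 pos [ 0.5972 -0.1258  0.0764] yAng -14.49 tilt 0.73 F [ 0.31  0.21 -0.45] w 0.999 q7 -0.324
delta cm [ 0.17  0.14 -0.16]
turn -0.19
```

Request:
arm_command --deltas '[{"xyz": [0.17, 0.15, -0.1], "turn": 0, "jaw": 80}, {"xyz": [0.17, 0.15, -0.1], "turn": 0, "jaw": 150}, {"xyz": [0.17, 0.15, -0.1], "turn": 0, "jaw": 170}, {"xyz": [0.17, 0.15, -0.1], "turn": 0, "jaw": 170}, {"xyz": [0.17, 0.15, -0.1], "turn": 0, "jaw": 170}]' --force 10

```text
clock: 2.75
position: [0.5995, -0.1247, 0.0781]
ee_rot: [-2.478, -1.919, 0.015]
force: [0.3, -0.1, -1.0]
width: 0.69
```

Request:
arm_command --deltas '[{"xyz": [0, 0, 0], "turn": 0, "jaw": 200}, {"xyz": [0, 0, 0], "turn": 0, "jaw": 215}, {"xyz": [0, 0, 0], "turn": 0, "jaw": 255}, {"xyz": [0, 0, 0], "turn": 0, "jaw": 255}, {"xyz": [0, 0, 0], "turn": 0, "jaw": 255}]' --force 10

```text
clock: 3.17
position: [0.5994, -0.1246, 0.0781]
ee_rot: [-2.478, -1.919, 0.015]
force: [-0.2, 0.5, 0.1]
width: 0.324
```

```bash
python3 -c "
from st import *
im=snap('wrist','w3')
state()"
```

```text
t 3.22 pos [ 0.5994 -0.1246  0.078 ] yAng -14.49 tilt 0.68 F [-0.2  -0.43  0.93] w 0.282 q7 -0.326
```

View pics/w3.png

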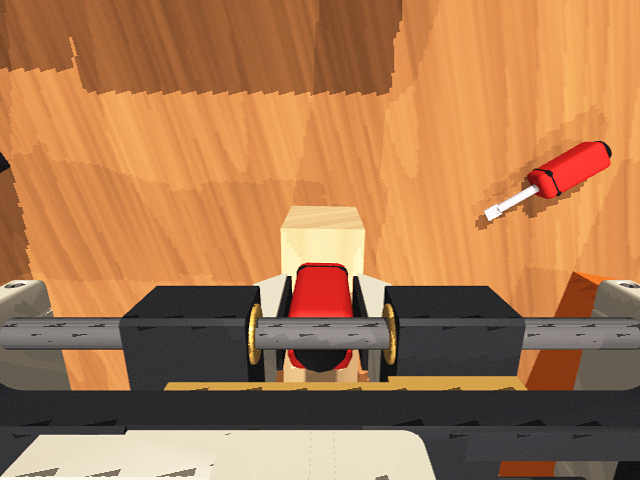

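Request:
arm_command --deltas '[{"xyz": [0, 0, 0], "turn": 0, "jaw": 255}, {"xyz": [0, 0, 0], "turn": 0, "jaw": 255}, {"xyz": [0, 0, -1], "turn": 0, "jaw": 255}, {"xyz": [0, 0, -3], "turn": 0, "jaw": 255}, {"xyz": [0, 0, -5.5], "turn": 0, "jaw": 255}]' --force 40

```text
clock: 3.63
position: [0.5988, -0.1245, 0.1327]
ee_rot: [-2.476, -1.918, 0.018]
force: [0.3, -0.4, -1.0]
width: 0.283
```

Request:
arm_command --deltas '[{"xyz": [0, 0, -3], "turn": 0, "jaw": 255}, {"xyz": [0, 0, -6], "turn": 0, "jaw": 255}, {"xyz": [0, 0, -9], "turn": 0, "jaw": 255}, {"xyz": [0, 0, -9], "turn": 0, "jaw": 255}, {"xyz": [0, 0, -9], "turn": 0, "jaw": 255}]'

```text
clock: 4.05
position: [0.6012, -0.1245, 0.2252]
ee_rot: [-2.478, -1.92, 0.014]
force: [-0.7, 0.2, -1.2]
width: 0.279
```

```bash
python3 -c "
from st import *
im=snap('scene','s1'); u,v=map(int,proj(im,[.6,-.125,.17]));print(u,v); crop(im,'s1c',u-60,v-60,u+60,v+60,5)
im=snap('wrist','w4');crop(im,'w4c',240,220,400,380,4)
im=snap('top','t1');crop(im,'t1c',330,150,430,250,5)
state()"
```

```text
320 266
t 4.2 pos [ 0.5993 -0.1245  0.2216] yAng -14.48 tilt 1.0 F [ 0.19  0.15 -0.01] w 0.28 q7 -0.27
```

View pics/s1c.png

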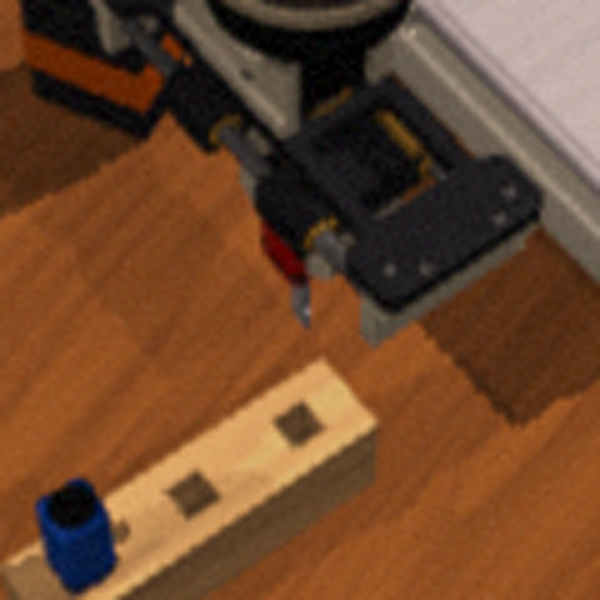

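View pics/w4c.png

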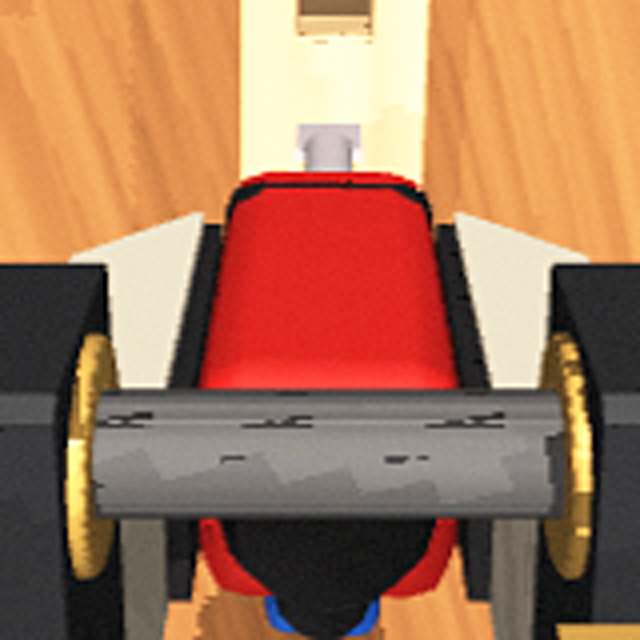

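The blade's width runs along the tool's y axis (wrist crop, tip at about (322,251)), so the jaw direction is the blade direction. Now to the lock.

```bash
python3 -c "
from st import *
delta([.4577,.153,.215],-14.5)"
```

```text
t 4.2 pos [ 0.5993 -0.1245  0.2216] yAng -14.48 tilt 1.0 F [ 0.19  0.15 -0.01] w 0.28 q7 -0.27
delta cm [ 23.34 -20.63   0.93]
turn 0.02
```

Request:
arm_command --deltas '[{"xyz": [2.3, -2, 0], "turn": 0, "jaw": 255}, {"xyz": [4.6, -4, 0], "turn": 0, "jaw": 255}, {"xyz": [6.9, -6, 0], "turn": 0, "jaw": 255}, {"xyz": [9.2, -8, 0], "turn": 0, "jaw": 255}, {"xyz": [11.5, -10, 0], "turn": 0, "jaw": 255}]'

```text
clock: 4.62
position: [0.5295, 0.0128, 0.2215]
ee_rot: [-2.473, -1.916, 0.024]
force: [0.5, 0.1, 0.0]
width: 0.282
```

```bash
python3 -c "
from st import *
delta([.4577,.153,.215],-14.5)"
```

```text
t 4.62 pos [0.5295 0.0128 0.2215] yAng -14.49 tilt 1.16 F [0.46 0.13 0.  ] w 0.282 q7 -0.508
delta cm [ 11.78 -10.44   0.81]
turn 0.01
```

Request:
arm_command --deltas '[{"xyz": [3, -2.6, 0], "turn": 0, "jaw": 255}, {"xyz": [6, -5.2, 0], "turn": 0, "jaw": 255}, {"xyz": [9, -8, 0.5], "turn": 0, "jaw": 255}, {"xyz": [11, -10, 0.8], "turn": 0, "jaw": 255}, {"xyz": [11.8, -10.5, 0.8], "turn": 0, "jaw": 255}]'

```text
clock: 5.03
position: [0.4531, 0.1574, 0.2138]
ee_rot: [-2.465, -1.922, 0.028]
force: [-0.6, -0.1, -1.0]
width: 0.281
```

Request:
arm_command --deltas '[{"xyz": [0, 0, 0], "turn": 0, "jaw": 255}, {"xyz": [0, 0, 0], "turn": 0, "jaw": 255}]'

```text
clock: 5.2
position: [0.4522, 0.1574, 0.2129]
ee_rot: [-2.463, -1.924, 0.031]
force: [0.5, -0.3, -1.5]
width: 0.282
```

```bash
python3 -c "
from st import *
delta([.4577,.153,.215],-14.5)
im=snap('wrist','w5');crop(im,'w5c',240,180,400,310,5)
"
```

```text
t 5.2 pos [0.4522 0.1574 0.2129] yAng -14.01 tilt 1.49 F [ 0.48 -0.31 -1.48] w 0.282 q7 -0.819
delta cm [-0.3   0.63 -0.22]
turn 0.49
```

View pics/w5c.png

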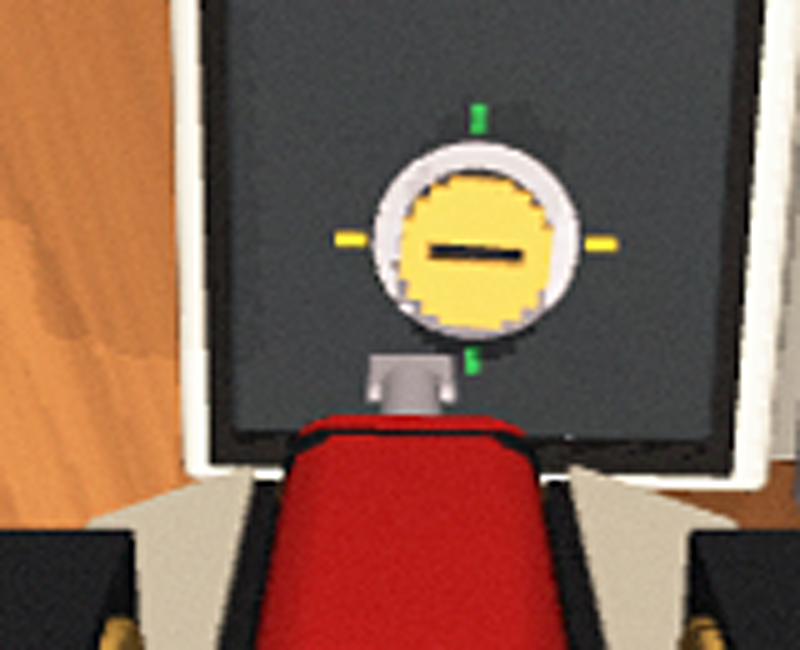

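The slot centre is at crop (475,253), sloping about 3.6° clockwise from the blade. The blade's tip edge is at crop (413,356). I'll work out the shift.

```bash
cat >> st.py <<'E'
def rel(f,slot,tip,dt=.068,zs=.089,off=(240,180),s=5):
    im=load(f); o,M=state()
    S=[pz(im,off[0]+a/s,off[1]+b/s,zs) for a,b in slot]
    tz=o['position']+M[:,2]*dt
    T=[pz(im,off[0]+a/s,off[1]+b/s,tz[2]) for a,b in tip]
    sc=np.mean(S,0);tc=np.mean(T,0)
    print('slot',sc.round(4),'len',np.linalg.norm(S[0]-S[1]).round(4),'ang',np.degrees(np.arctan2(*(S[1]-S[0])[[1,0]])).round(1))
    print('tip',tc.round(4),'w',np.linalg.norm(T[0]-T[1]).round(4),'ang',np.degrees(np.arctan2(*(T[1]-T[0])[[1,0]])).round(1),'axis pt',tz.round(4),'toolz',M[:,2].round(4))
    print('shift tool cm', (M.T@(sc-tc)*100).round(2), 'tip in tool mm',(M.T@(tc-o['position'])*1000).round(1))
E
python3 -c "
from st import *
rel('w5',[(428,250.5),(523,256)],[(369,356),(456,356)])"
```

```text
t 5.25 pos [0.453  0.1563 0.2131] yAng -14.14 tilt 1.45 F [ 0.85 -0.34 -0.28] w 0.282 q7 -0.818
slot [0.4598 0.1538 0.089 ] len 0.0159 ang -17.1
tip [0.451  0.1571 0.1451] w 0.0119 ang -13.5 axis pt [0.4513 0.1564 0.1451] toolz [-2.530e-02  3.000e-04 -9.997e-01]
shift tool cm [-0.07  1.07  5.58] tip in tool mm [ 0.6 -0.5 68. ]
```

Request:
arm_command --deltas '[{"xyz": [-0.05, 0.5, 0.8], "turn": 1.5, "jaw": 255}, {"xyz": [-0.07, 1.05, 2], "turn": 3, "jaw": 255}, {"xyz": [-0.07, 1.05, 3.5], "turn": 3, "jaw": 255}, {"xyz": [-0.07, 1.05, 4.6], "turn": 3, "jaw": 255}, {"xyz": [-0.07, 1.05, 4.6], "turn": 3, "jaw": 255}]'

```text
clock: 5.67
position: [0.4615, 0.1505, 0.164]
ee_rot: [-2.518, -1.851, 0.038]
force: [-0.9, -0.2, -1.3]
width: 0.286
```

```bash
python3 -c "
from st import *
state()
im=snap('wrist','w6');crop(im,'w6c',240,180,400,310,5)
state()
"
```

```text
t 5.67 pos [0.4615 0.1505 0.164 ] yAng -17.38 tilt 1.68 F [-0.94 -0.22 -1.3 ] w 0.286 q7 -0.889
t 5.72 pos [0.4619 0.1511 0.1653] yAng -17.34 tilt 1.61 F [-0.58 -0.23 -0.46] w 0.28 q7 -0.889
```

View pics/w6c.png

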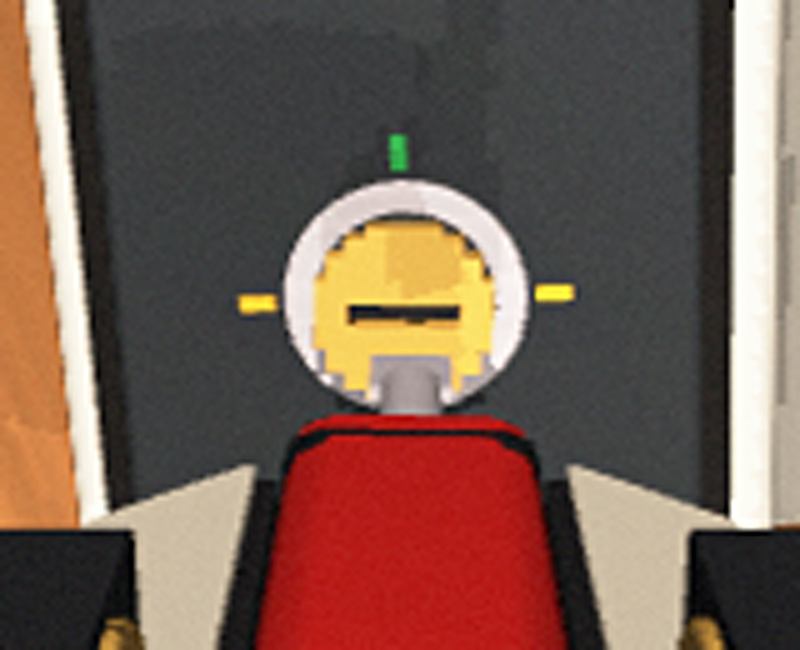

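```bash
python3 -c "
from st import *
rel('w6',[(347,315),(460,313.5)],[(370,356),(456,356)])"
```

```text
t 5.72 pos [0.4619 0.1511 0.1653] yAng -17.34 tilt 1.61 F [-0.58 -0.23 -0.46] w 0.28 q7 -0.889
slot [0.4598 0.1539 0.089 ] len 0.0158 ang -16.1
tip [0.4603 0.1503 0.0973] w 0.0117 ang -16.9 axis pt [0.46   0.151  0.0973] toolz [-0.028  -0.001  -0.9996]
shift tool cm [ 0.34 -0.13  0.83] tip in tool mm [-0.6  0.5 68. ]
```

Request:
arm_command --deltas '[{"xyz": [0.2, -0.1, 0.2], "turn": 0, "jaw": 255}, {"xyz": [0.38, -0.13, 0.4], "turn": 0, "jaw": 255}, {"xyz": [0.38, -0.13, 0.5], "turn": 0, "jaw": 255}, {"xyz": [0.38, -0.13, 0.5], "turn": 0, "jaw": 255}]'

```text
clock: 6.05
position: [0.4619, 0.1552, 0.1605]
ee_rot: [-2.518, -1.852, 0.035]
force: [-0.2, 0.1, -0.9]
width: 0.282
```

```bash
python3 -c "
from st import *
im=snap('wrist','w7');crop(im,'w7c',280,220,360,270,10)
state()
"
```

```text
t 6.1 pos [0.4619 0.1552 0.1605] yAng -17.33 tilt 1.58 F [ 0.79  0.06 -0.28] w 0.284 q7 -0.901
```

View pics/w7c.png

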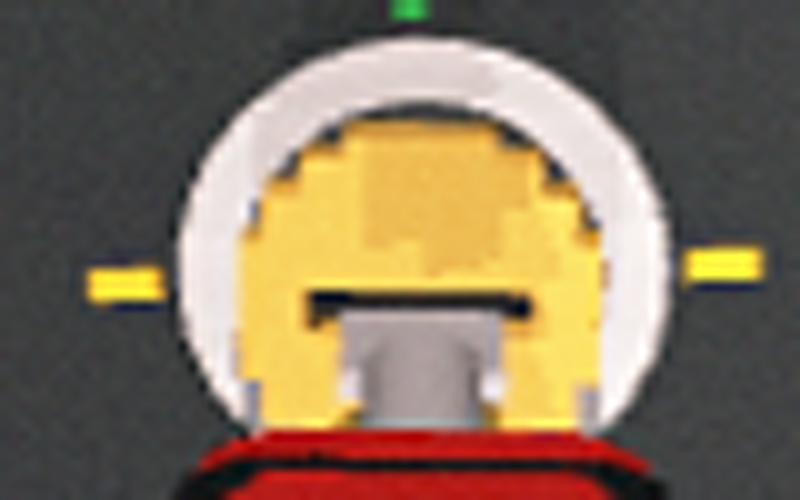

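```bash
python3 -c "
from st import *
rel('w7',[(308,308),(530,308)],[(340,311),(503,311)],off=(280,220),s=10)"
```

```text
t 6.1 pos [0.4619 0.1552 0.1605] yAng -17.33 tilt 1.58 F [ 0.79  0.06 -0.28] w 0.284 q7 -0.901
slot [0.4597 0.154  0.089 ] len 0.0154 ang -16.8
tip [0.4603 0.1549 0.0926] w 0.0112 ang -16.8 axis pt [0.46   0.1552 0.0926] toolz [-2.750e-02 -9.000e-04 -9.996e-01]
shift tool cm [-0.1  -0.02  0.36] tip in tool mm [-0.2  0.4 68. ]
```

Request:
arm_command --deltas '[{"xyz": [-0.03, -0.02, 0.2], "turn": 0, "jaw": 255}, {"xyz": [-0.03, -0.02, 0.35], "turn": 0, "jaw": 255}, {"xyz": [-0.03, -0.02, 0.45], "turn": 0, "jaw": 255}, {"xyz": [-0.03, -0.02, 0.45], "turn": 0, "jaw": 255}]'

```text
clock: 6.43
position: [0.4613, 0.1549, 0.1559]
ee_rot: [-2.518, -1.852, 0.036]
force: [0.0, -0.3, -0.6]
width: 0.28
```

```bash
python3 -c "
from st import *
im=snap('wrist','w8');crop(im,'w8c',280,220,360,270,10)
state()
"
```

```text
t 6.48 pos [0.4614 0.1549 0.156 ] yAng -17.34 tilt 1.59 F [ 0.01  0.15 -0.91] w 0.281 q7 -0.904
```

View pics/w8c.png

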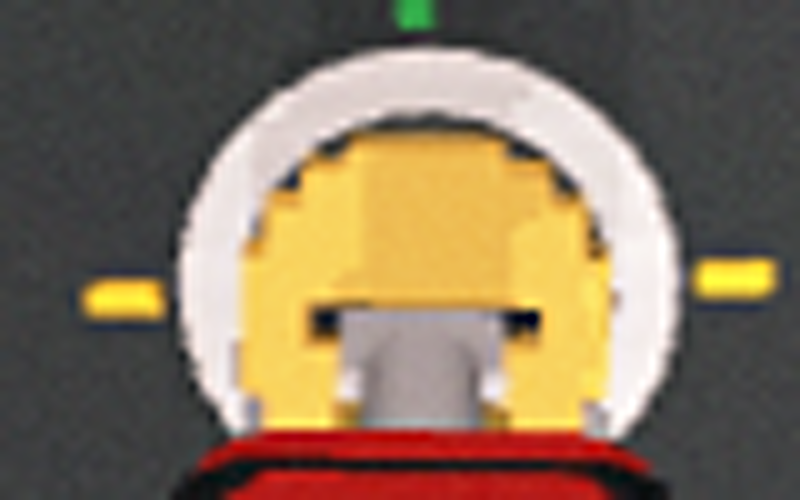

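Request:
arm_command --deltas '[{"xyz": [-0.02, -0.02, 0.1], "turn": 0, "jaw": 255}, {"xyz": [-0.02, -0.02, 0.2], "turn": 0, "jaw": 255}, {"xyz": [-0.02, -0.02, 0.25], "turn": 0, "jaw": 255}, {"xyz": [-0.02, -0.02, 0.25], "turn": 0, "jaw": 255}]'

```text
clock: 6.82
position: [0.461, 0.1548, 0.1533]
ee_rot: [-2.518, -1.852, 0.036]
force: [0.1, 0.1, -0.8]
width: 0.279
```

```bash
python3 -c "
from st import *
im=snap('wrist','w9');crop(im,'w9c',280,220,360,270,10)
state()
"
```

```text
t 6.87 pos [0.461  0.1548 0.1534] yAng -17.33 tilt 1.6 F [-0.3   0.24  0.31] w 0.279 q7 -0.906
```

View pics/w9c.png

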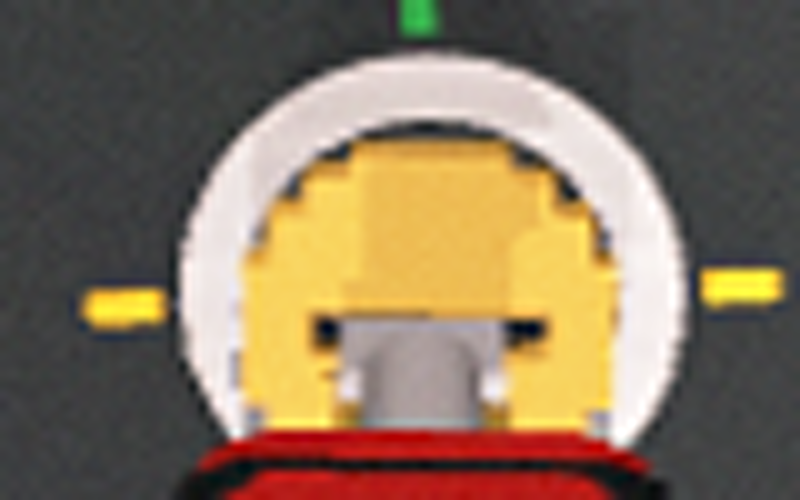

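The blade's tip is now hidden below the slot's edge with no force, so it's in the slot. I'll descend onto the floor of the slot in small steps.

Request:
arm_command --deltas '[{"xyz": [0, 0.05, 0.1], "turn": 0, "jaw": 255}, {"xyz": [0, 0.05, 0.2], "turn": 0, "jaw": 255}, {"xyz": [0, 0.05, 0.2], "turn": 0, "jaw": 255}]'

```text
clock: 7.12
position: [0.4614, 0.1548, 0.1514]
ee_rot: [-2.518, -1.852, 0.036]
force: [-1.1, 0.1, 3.0]
width: 0.281
```

```bash
python3 -c "
from st import *
state()
"
```

```text
t 7.12 pos [0.4614 0.1548 0.1514] yAng -17.33 tilt 1.59 F [-1.11  0.08  3.01] w 0.281 q7 -0.907
```

Request:
arm_command --deltas '[{"xyz": [0, 0, 0.1], "turn": 0, "jaw": 255}, {"xyz": [0, 0, 0.2], "turn": 0, "jaw": 255}, {"xyz": [0, 0, 0.3], "turn": 0, "jaw": 255}, {"xyz": [0, 0, 0.3], "turn": 0, "jaw": 255}]'

```text
clock: 7.45
position: [0.4615, 0.1548, 0.1485]
ee_rot: [-2.518, -1.852, 0.035]
force: [-2.0, 0.7, 4.8]
width: 0.282
```

```bash
python3 -c "
from st import *
im=snap('wrist','w10');crop(im,'w10c',280,220,360,270,10)
state()
"
```

```text
t 7.5 pos [0.4615 0.1549 0.1485] yAng -17.33 tilt 1.58 F [-1.11  0.19  5.01] w 0.28 q7 -0.909
```

View pics/w10c.png

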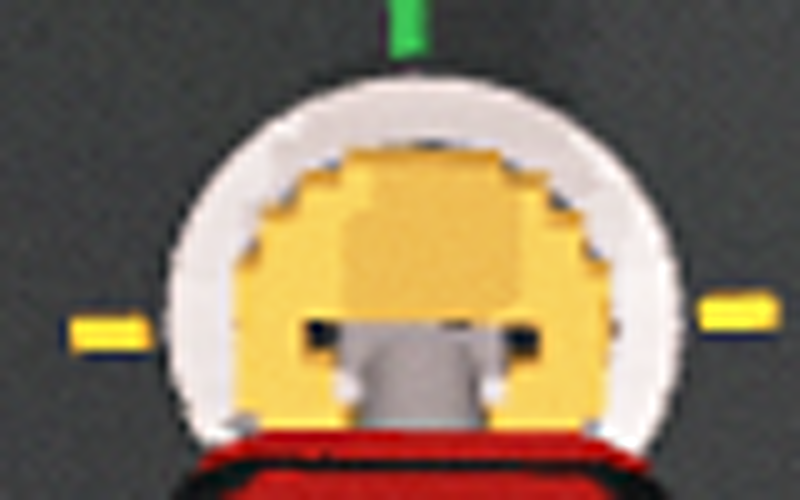

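Request:
arm_command --deltas '[{"xyz": [0, 0, 0.1], "turn": 0, "jaw": 255}, {"xyz": [0, 0, 0.2], "turn": 0, "jaw": 255}, {"xyz": [0, 0, 0.25], "turn": 0, "jaw": 255}, {"xyz": [0, 0, 0.25], "turn": 0, "jaw": 255}]'

```text
clock: 7.83
position: [0.4614, 0.1549, 0.1462]
ee_rot: [-2.518, -1.852, 0.035]
force: [-2.4, -0.8, 7.4]
width: 0.282
```

Request:
arm_command --deltas '[{"xyz": [0, 0, 0.05], "turn": 0, "jaw": 255}, {"xyz": [0, 0, 0.1], "turn": 0, "jaw": 255}, {"xyz": [0, 0, 0.1], "turn": 0, "jaw": 255}]'

```text
clock: 8.08
position: [0.4615, 0.1549, 0.1455]
ee_rot: [-2.518, -1.852, 0.035]
force: [-1.8, -0.1, 9.1]
width: 0.282
```

Request:
arm_command --deltas '[{"xyz": [0, 0, 0.05], "turn": 0, "jaw": 255}, {"xyz": [0, 0, 0.1], "turn": 0, "jaw": 255}, {"xyz": [0, 0, 0.1], "turn": 0, "jaw": 255}]'

```text
clock: 8.33
position: [0.4615, 0.1549, 0.145]
ee_rot: [-2.519, -1.852, 0.034]
force: [-3.6, -0.9, 10.4]
width: 0.283
```

```bash
python3 -c "
from st import *
state()
"
```

```text
t 8.33 pos [0.4615 0.1549 0.145 ] yAng -17.33 tilt 1.53 F [-3.59 -0.88 10.43] w 0.283 q7 -0.913
```

Request:
arm_command --deltas '[{"xyz": [0, 0, 0.12], "turn": 0, "jaw": 255}, {"xyz": [0, 0, 0.12], "turn": 0, "jaw": 255}, {"xyz": [0, 0, 0.12], "turn": 0, "jaw": 255}]'

```text
clock: 8.58
position: [0.4616, 0.155, 0.1448]
ee_rot: [-2.519, -1.853, 0.034]
force: [-4.4, -2.3, 16.5]
width: 0.284
```

```bash
python3 -c "
from st import *
state()
"
```

```text
t 8.58 pos [0.4616 0.155  0.1448] yAng -17.33 tilt 1.49 F [-4.41 -2.26 16.47] w 0.284 q7 -0.914
```

Request:
arm_command --deltas '[{"xyz": [0, 0, 0.08], "turn": 3, "jaw": 255}, {"xyz": [0, 0, 0.08], "turn": 7, "jaw": 255}, {"xyz": [0, 0, 0.08], "turn": 11, "jaw": 255}, {"xyz": [0, 0, 0.08], "turn": 15, "jaw": 255}]'

```text
clock: 8.92
position: [0.4622, 0.155, 0.1449]
ee_rot: [-2.745, -1.505, 0.034]
force: [-1.6, -2.6, 13.0]
width: 0.279
```

```bash
python3 -c "
from st import *
o,M=state();print(o['ft_torque'])
im=snap('wrist','w11');crop(im,'w11c',280,220,360,270,10)
"
```

```text
t 8.92 pos [0.4622 0.155  0.1449] yAng -32.54 tilt 1.4 F [-1.63 -2.59 13.01] w 0.279 q7 -1.152
[-0.68245879  0.6600022   0.04445104]
```

View pics/w11c.png

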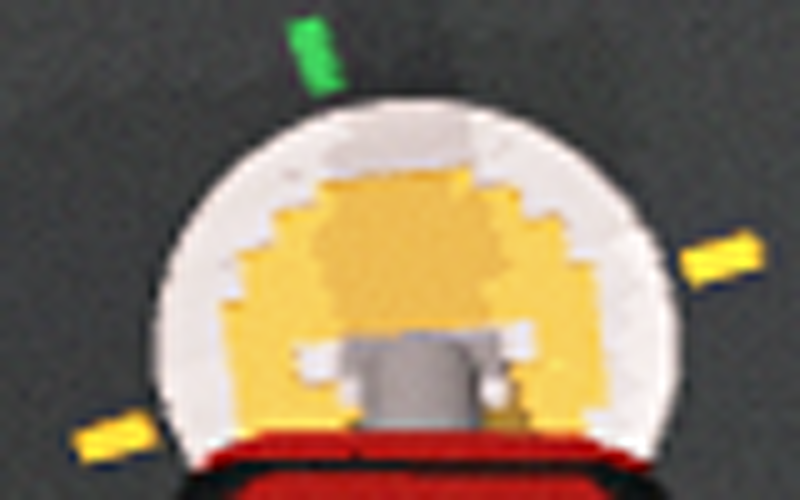

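Request:
arm_command --deltas '[{"xyz": [0, 0, 0.07], "turn": 5, "jaw": 255}, {"xyz": [0, 0, 0.07], "turn": 10, "jaw": 255}, {"xyz": [0, 0, 0.07], "turn": 15, "jaw": 255}, {"xyz": [0, 0, 0.07], "turn": 20, "jaw": 255}, {"xyz": [0, 0, 0.07], "turn": 25, "jaw": 255}]'

```text
clock: 9.38
position: [0.4626, 0.1546, 0.145]
ee_rot: [-3.016, -0.862, 0.036]
force: [-2.2, -2.7, 13.1]
width: 0.281
```

```bash
python3 -c "
from st import *
o,M=state();print(o['ft_torque'])
im=snap('wrist','w12');crop(im,'w12c',280,220,360,270,10)
"
```

```text
t 9.38 pos [0.4626 0.1546 0.145 ] yAng -58.12 tilt 1.35 F [-2.15 -2.74 13.14] w 0.281 q7 -1.554
[-0.96144357  0.83320394  0.05948008]
```

View pics/w12c.png

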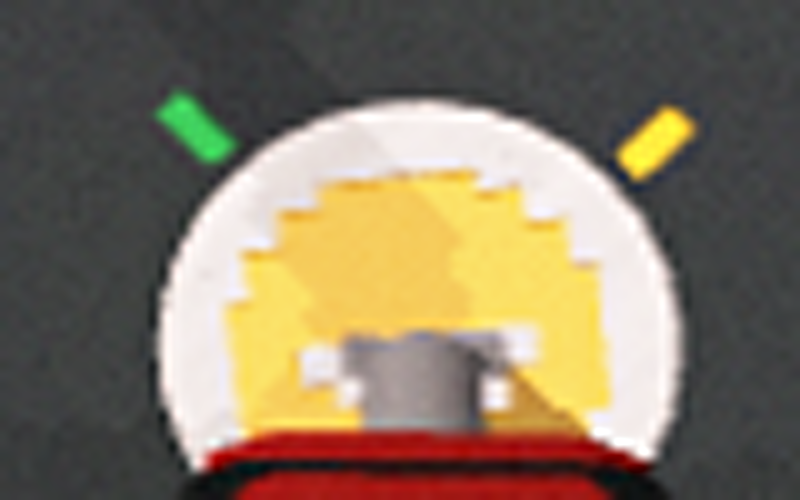

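Turning well, with a steady lag of about 5° and 13 N. I'll continue.

Request:
arm_command --deltas '[{"xyz": [0, 0, 0.07], "turn": 5, "jaw": 255}, {"xyz": [0, 0, 0.07], "turn": 10, "jaw": 255}, {"xyz": [0, 0, 0.07], "turn": 15, "jaw": 255}, {"xyz": [0, 0, 0.07], "turn": 20, "jaw": 255}, {"xyz": [0, 0, 0.07], "turn": 25, "jaw": 255}]'

```text
clock: 9.85
position: [0.4627, 0.1539, 0.145]
ee_rot: [3.136, 0.171, -0.036]
force: [-3.4, -3.4, 13.6]
width: 0.284
```

Request:
arm_command --deltas '[{"xyz": [0, 0, 0.07], "turn": 5, "jaw": 255}, {"xyz": [0, 0, 0.07], "turn": 10, "jaw": 255}, {"xyz": [0, 0, 0.07], "turn": 15, "jaw": 255}, {"xyz": [0, 0, 0.07], "turn": 18, "jaw": 255}]'

```text
clock: 10.18
position: [0.4626, 0.1535, 0.1449]
ee_rot: [3.119, -0.329, -0.035]
force: [-4.6, -3.4, 14.8]
width: 0.282
```

```bash
python3 -c "
from st import *
o,M=state();print(o['ft_torque'])
im=snap('wrist','w13');crop(im,'w13c',280,220,360,270,10)
"
```

```text
t 10.18 pos [0.4626 0.1535 0.1449] yAng -102.04 tilt 1.33 F [-4.57 -3.38 14.82] w 0.282 q7 -2.248
[-0.73216388  1.34365288  0.02154155]
```

View pics/w13c.png

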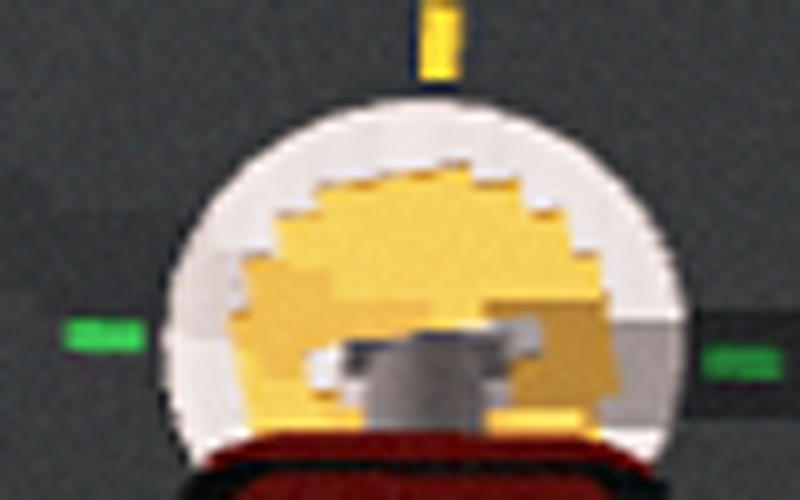

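Request:
arm_command --deltas '[{"xyz": [0, 0, 0.07], "turn": 3, "jaw": 255}, {"xyz": [0, 0, 0.07], "turn": 6, "jaw": 255}, {"xyz": [0, 0, 0.07], "turn": 8.5, "jaw": 255}, {"xyz": [0, 0, 0.07], "turn": 8.5, "jaw": 255}]'

```text
clock: 10.57
position: [0.4625, 0.1532, 0.1449]
ee_rot: [3.082, -0.567, -0.034]
force: [-4.2, -2.2, 13.7]
width: 0.285
```

```bash
python3 -c "
from st import *
o,M=state();print(o['ft_torque'])
im=snap('wrist','w14');crop(im,'w14c',280,220,360,270,10)
"
```

```text
t 10.57 pos [0.4625 0.1532 0.1449] yAng -110.85 tilt 1.33 F [-4.24 -2.22 13.72] w 0.285 q7 -2.387
[-0.56636441  1.36646233  0.07127003]
```

View pics/w14c.png

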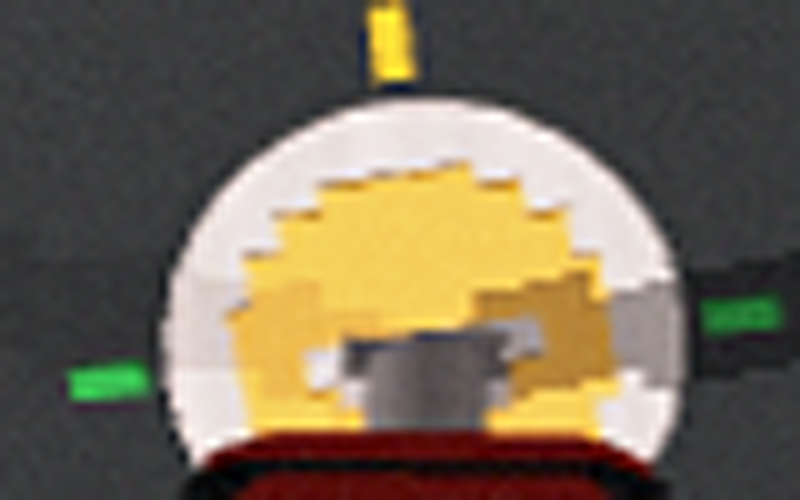

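Slot and green marks agree within about 3° (≈1.5 rad). I'll ease off a degree and lift.

Request:
arm_command --deltas '[{"xyz": [0, 0, -0.1], "turn": 0, "jaw": 255}, {"xyz": [0, 0, -0.25], "turn": 0, "jaw": 255}, {"xyz": [0, 0, -0.4], "turn": -2, "jaw": 255}, {"xyz": [0, 0, -0.5], "turn": -3, "jaw": 255}, {"xyz": [0, 0, -0.5], "turn": -3, "jaw": 255}]'

```text
clock: 11.03
position: [0.4624, 0.1532, 0.1498]
ee_rot: [3.097, -0.482, -0.035]
force: [-1.6, -0.3, -0.4]
width: 0.279
```

Request:
arm_command --deltas '[{"xyz": [0, 0, -0.5], "turn": 0, "jaw": 255}, {"xyz": [0, 0, -1.5], "turn": 0, "jaw": 255}, {"xyz": [0, 0, -3.5], "turn": 0, "jaw": 255}, {"xyz": [0, 0, -6], "turn": 0, "jaw": 255}, {"xyz": [0, 0, -6], "turn": 0, "jaw": 255}]'

```text
clock: 11.45
position: [0.4664, 0.1544, 0.2145]
ee_rot: [3.101, -0.483, -0.026]
force: [1.3, 1.2, -0.0]
width: 0.282
```

```bash
python3 -c "
from st import *
state()
im=snap('wrist','w15');crop(im,'w15c',240,160,400,280,5)
"
```

```text
t 11.45 pos [0.4664 0.1544 0.2145] yAng -107.72 tilt 0.96 F [ 1.27  1.25 -0.02] w 0.282 q7 -2.327
```

View pics/w15c.png

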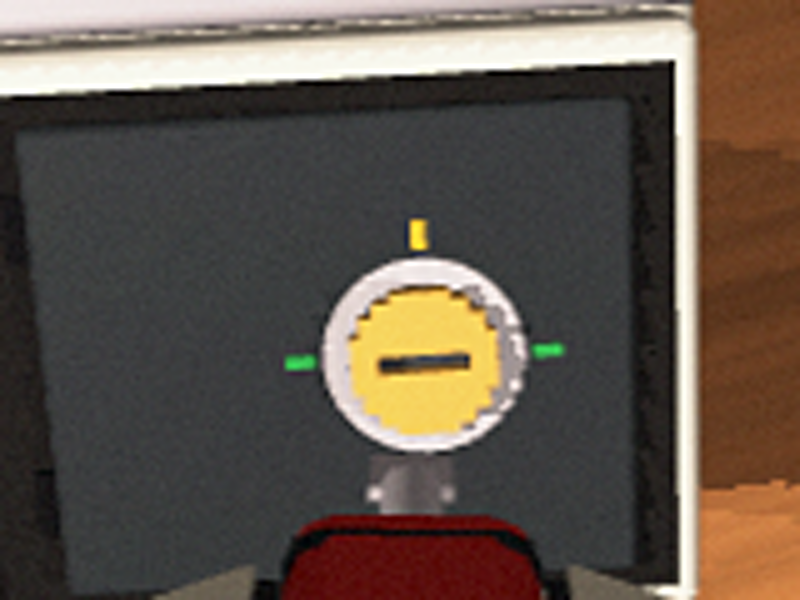

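```bash
python3 -c "
from st import *
im=load('w15')
def zz(a,b): return np.median([pw(im,240+a/5+i,160+b/5+j)[2] for i in(-1,0,1) for j in (-1,0,1)])
print('face',zz(425,325),zz(400,400),zz(450,400),'hatch',zz(250,300),zz(250,420),zz(590,300),zz(590,420),zz(420,190))
im=load('w5')
def zz(a,b): return np.median([pw(im,240+a/5+i,180+b/5+j)[2] for i in(-1,0,1) for j in (-1,0,1)])
print('before face',zz(475,215),zz(475,300),'hatch',zz(300,150),zz(650,150),zz(650,300))
"
```

```text
face 0.08558923173205385 0.08514984361152816 0.0852307096987141 hatch 0.07990429748628963 0.0796764414564079 0.07979782436152566 0.0803720595171819 0.07972660598887105
before face 0.0891122318257318 0.08926724728799373 hatch 0.08024469752669461 0.08031536300006886 0.07971557306806631
```

Locked: the slot lines up with the green marks, and the face is 5.5 mm above the hatch (pressed about 3.6 mm). Now back to the red driver's own hole.

```bash
python3 -c "
from st import *
delta([.5985,-.125,.225],-14.5)"
```

```text
t 11.5 pos [0.4657 0.1541 0.2126] yAng -107.72 tilt 1.04 F [-0.43  0.24 -0.79] w 0.281 q7 -2.327
delta cm [21.13 22.56 -1.44]
turn -93.22
```

Request:
arm_command --deltas '[{"xyz": [1, 1, -1.2], "turn": -6, "jaw": 255}, {"xyz": [3, 3.2, -1.6], "turn": -13, "jaw": 255}, {"xyz": [5, 5.4, -1.6], "turn": -19, "jaw": 255}, {"xyz": [7, 7.5, -1.6], "turn": -26, "jaw": 255}, {"xyz": [9, 9.6, -1.6], "turn": -32, "jaw": 255}]'

```text
clock: 11.92
position: [0.5227, 0.034, 0.2276]
ee_rot: [-3.115, -0.4, 0.029]
force: [0.1, 0.5, -1.9]
width: 0.283
```

```bash
python3 -c "
from st import *
delta([.5985,-.125,.225],-14.5)"
```

```text
t 11.92 pos [0.5227 0.034  0.2276] yAng -75.37 tilt 1.06 F [ 0.08  0.54 -1.91] w 0.283 q7 -1.514
delta cm [ 3.33 17.3   0.15]
turn -60.87
```

Request:
arm_command --deltas '[{"xyz": [0.4, 2, 0], "turn": -6, "jaw": 255}, {"xyz": [0.9, 4.5, 0], "turn": -13, "jaw": 255}, {"xyz": [1.4, 7, 0], "turn": -19, "jaw": 255}, {"xyz": [1.9, 9.5, 0], "turn": -26, "jaw": 255}, {"xyz": [2.4, 12, 0], "turn": -32, "jaw": 255}]'

```text
clock: 12.33
position: [0.5763, -0.0774, 0.2264]
ee_rot: [-2.876, -1.249, 0.028]
force: [0.1, -0.2, -0.9]
width: 0.28
```

```bash
python3 -c "
from st import *
delta([.5985,-.125,.225],-14.5)"
```

```text
t 12.33 pos [ 0.5763 -0.0774  0.2264] yAng -43.05 tilt 1.09 F [ 0.14 -0.18 -0.91] w 0.28 q7 -0.771
delta cm [-1.97  4.87  0.1 ]
turn -28.55
```

Request:
arm_command --deltas '[{"xyz": [-0.5, 1.5, 0], "turn": -7, "jaw": 255}, {"xyz": [-1.2, 3, 0], "turn": -14, "jaw": 255}, {"xyz": [-1.8, 4.5, 0], "turn": -21, "jaw": 255}, {"xyz": [-2, 4.9, 0], "turn": -28, "jaw": 255}, {"xyz": [-2, 4.9, 0], "turn": -28.5, "jaw": 255}]'

```text
clock: 12.75
position: [0.5983, -0.1277, 0.2251]
ee_rot: [-2.474, -1.919, 0.027]
force: [-0.7, -1.4, -1.0]
width: 0.279
```

Request:
arm_command --deltas '[{"xyz": [0, 0, 0], "turn": 0, "jaw": 255}, {"xyz": [0, 0, 0], "turn": 0, "jaw": 255}]'

```text
clock: 12.92
position: [0.5979, -0.1273, 0.2247]
ee_rot: [-2.476, -1.914, 0.028]
force: [-0.1, 0.0, -0.9]
width: 0.282
```

```bash
python3 -c "
from st import *
delta([.5985,-.125,.16],-14.5)
im=snap('wrist','w16');crop(im,'w16c',240,160,400,280,5)
"
```

```text
t 12.92 pos [ 0.5979 -0.1273  0.2247] yAng -14.59 tilt 1.22 F [-0.1   0.04 -0.93] w 0.282 q7 -0.235
delta cm [0.29 0.13 6.47]
turn -0.09
```

View pics/w16c.png

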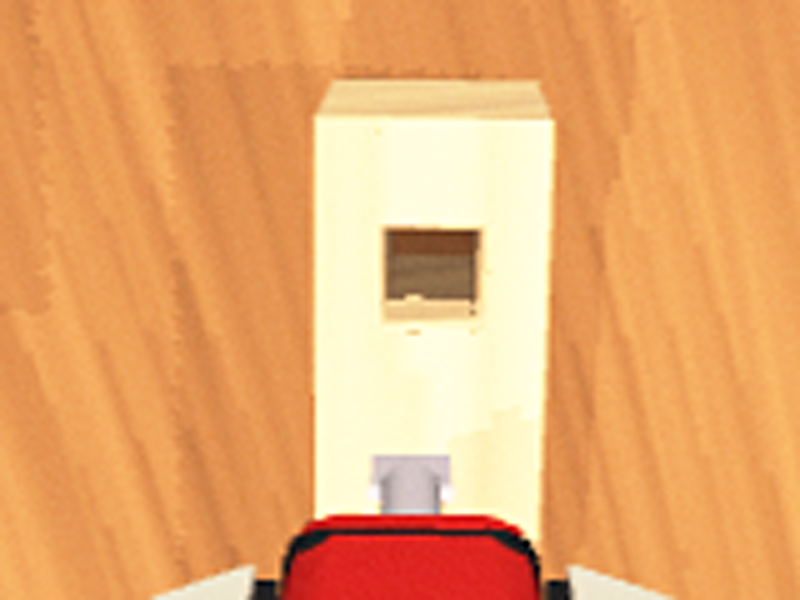

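```bash
python3 -c "
from st import *
rel('w16',[(383,274),(482,274)],[(372,457),(451,457)],zs=.06,off=(240,160))"
```

```text
t 12.97 pos [ 0.598  -0.1271  0.2249] yAng -14.55 tilt 1.2 F [-0.1  -0.1  -0.77] w 0.279 q7 -0.235
slot [ 0.5998 -0.1255  0.06  ] len 0.0188 ang -14.3
tip [ 0.5968 -0.128   0.1569] w 0.0108 ang -14.2 axis pt [ 0.5966 -0.1272  0.1569] toolz [-0.0208 -0.0019 -0.9998]
shift tool cm [0.38 0.41 9.68] tip in tool mm [-0.7  0.4 68. ]
```

Request:
arm_command --deltas '[{"xyz": [0.2, 0.2, 2], "turn": 0, "jaw": 255}, {"xyz": [0.42, 0.4, 5], "turn": 0, "jaw": 255}, {"xyz": [0.42, 0.4, 7.5], "turn": 0, "jaw": 255}, {"xyz": [0.42, 0.4, 8.7], "turn": 0, "jaw": 255}, {"xyz": [0.42, 0.4, 8.7], "turn": 0, "jaw": 255}]'

```text
clock: 13.38
position: [0.599, -0.1233, 0.1351]
ee_rot: [-2.473, -1.913, 0.033]
force: [-0.1, 0.9, -0.3]
width: 0.284
```

```bash
python3 -c "
from st import *
state()
im=snap('wrist','w17');crop(im,'w17c',240,160,400,280,5)
state()
"
```

```text
t 13.38 pos [ 0.599  -0.1233  0.1351] yAng -14.57 tilt 1.49 F [-0.07  0.87 -0.28] w 0.284 q7 -0.267
t 13.43 pos [ 0.6003 -0.1235  0.1371] yAng -14.57 tilt 1.33 F [-0.22 -0.27 -0.91] w 0.283 q7 -0.266
```

View pics/w17c.png

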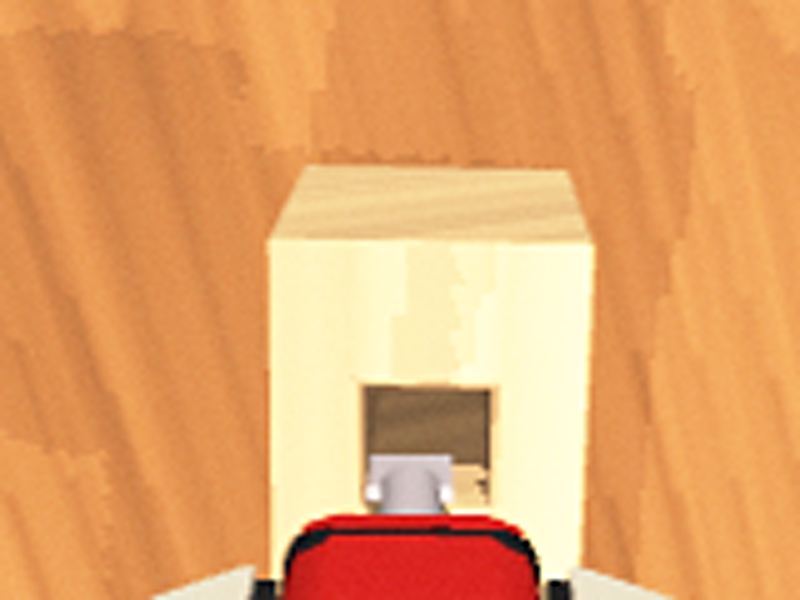

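```bash
python3 -c "
from st import *
rel('w17',[(363,447),(492,447)],[(369,456),(452,456)],zs=.06,off=(240,160))"
```

```text
t 13.43 pos [ 0.6003 -0.1235  0.1371] yAng -14.57 tilt 1.33 F [-0.22 -0.27 -0.91] w 0.283 q7 -0.266
slot [ 0.5994 -0.1254  0.06  ] len 0.0182 ang -14.1
tip [ 0.5977 -0.1231  0.0691] w 0.0113 ang -14.1 axis pt [ 0.5987 -0.1237  0.0691] toolz [-0.0232 -0.0016 -0.9997]
shift tool cm [-0.17  0.24  0.91] tip in tool mm [ 0.3 -1.1 68. ]
```

Request:
arm_command --deltas '[{"xyz": [-0.08, 0.22, 0.2], "turn": 0, "jaw": 255}, {"xyz": [-0.08, 0.24, 1.5], "turn": 0, "jaw": 255}, {"xyz": [-0.08, 0.25, 3], "turn": 0, "jaw": 255}, {"xyz": [-0.08, 0.26, 4.3], "turn": 0, "jaw": 255}, {"xyz": [-0.08, 0.26, 5], "turn": 0, "jaw": 255}]'

```text
clock: 13.85
position: [0.6021, -0.1253, 0.0874]
ee_rot: [-2.476, -1.914, 0.029]
force: [-1.3, -0.5, -0.6]
width: 0.282
```

```bash
python3 -c "
from st import *
state()
im=snap('wrist','w18');crop(im,'w18c',240,160,400,280,5)
state()
"
```

```text
t 13.85 pos [ 0.6021 -0.1253  0.0874] yAng -14.61 tilt 1.26 F [-1.34 -0.54 -0.62] w 0.282 q7 -0.281
t 13.9 pos [ 0.6014 -0.1252  0.0864] yAng -14.6 tilt 1.36 F [-0.67  0.14 -2.01] w 0.282 q7 -0.281
```

View pics/w18c.png

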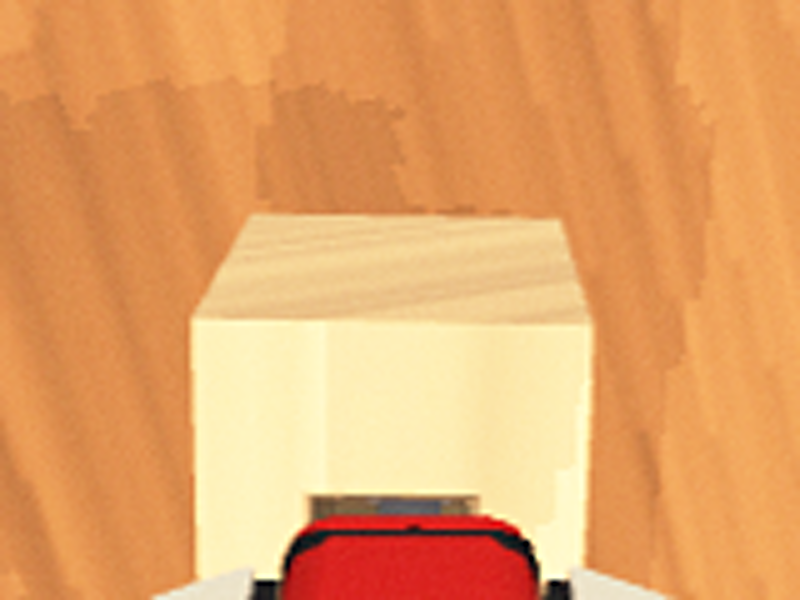

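Request:
arm_command --deltas '[{"xyz": [0, -0.12, 0.3], "turn": 0, "jaw": 255}, {"xyz": [0, -0.12, 0.55], "turn": 0, "jaw": 255}, {"xyz": [0, -0.12, 0.75], "turn": 0, "jaw": 255}, {"xyz": [0, -0.12, 0.85], "turn": 0, "jaw": 255}, {"xyz": [0, -0.12, 0.85], "turn": 0, "jaw": 255}]'

```text
clock: 14.32
position: [0.6002, -0.1249, 0.0781]
ee_rot: [-2.475, -1.913, 0.03]
force: [0.5, 0.3, -0.6]
width: 0.279
```

```bash
python3 -c "
from st import *
state()
"
```

```text
t 14.32 pos [ 0.6002 -0.1249  0.0781] yAng -14.6 tilt 1.33 F [ 0.46  0.3  -0.56] w 0.279 q7 -0.285
```

Request:
arm_command --deltas '[{"xyz": [0, 0, 0.1], "turn": 0, "jaw": 255}, {"xyz": [0, 0, 0.2], "turn": 0, "jaw": 255}, {"xyz": [0, 0, 0.2], "turn": 0, "jaw": 255}]'

```text
clock: 14.57
position: [0.6004, -0.1249, 0.0779]
ee_rot: [-2.476, -1.914, 0.03]
force: [-5.6, 0.3, 13.5]
width: 0.282
```

```bash
python3 -c "
from st import *
state()
im=snap('wrist','w19');crop(im,'w19c',240,160,400,280,5)
"
```

```text
t 14.57 pos [ 0.6004 -0.1249  0.0779] yAng -14.61 tilt 1.29 F [-5.59  0.3  13.53] w 0.282 q7 -0.285
```

View pics/w19c.png

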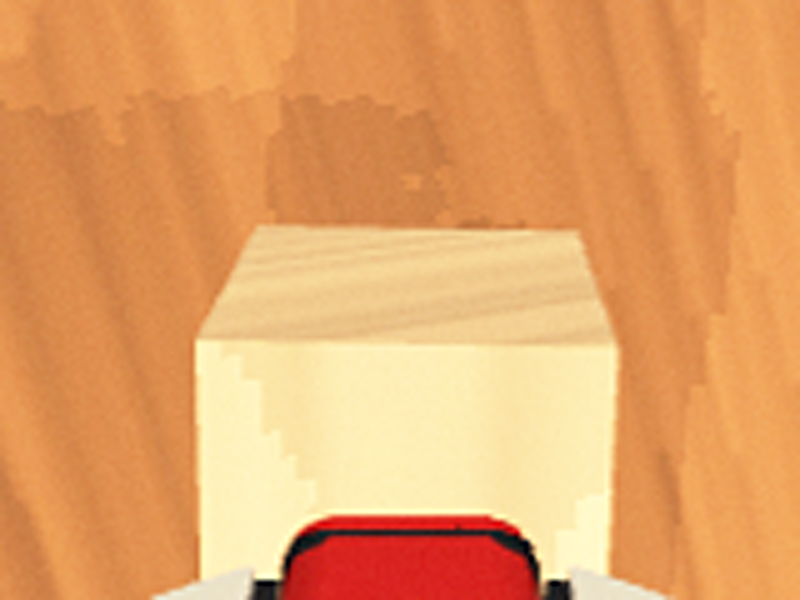

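Seated on the stand, at the same TCP height as at pick-up. I'll relax and open. The jaws clear ±46 mm across the stand.

Request:
arm_command --deltas '[{"xyz": [0, 0, 0], "turn": 0, "jaw": 255}, {"xyz": [0, 0, 0], "turn": 0, "jaw": 170}, {"xyz": [0, 0, 0], "turn": 0, "jaw": 140}, {"xyz": [0, 0, 0], "turn": 0, "jaw": 100}, {"xyz": [0, 0, 0], "turn": 0, "jaw": 60}]' --force 10

```text
clock: 15.03
position: [0.6003, -0.1249, 0.0777]
ee_rot: [-2.476, -1.914, 0.03]
force: [-0.1, -0.2, 0.2]
width: 0.506
```

Request:
arm_command --deltas '[{"xyz": [0, 0, 0], "turn": 0, "jaw": 20}, {"xyz": [0, 0, 0], "turn": 0, "jaw": 0}, {"xyz": [0, 0, 0], "turn": 0, "jaw": 0}, {"xyz": [0, 0, 0], "turn": 0, "jaw": 0}]'

```text
clock: 15.37
position: [0.6003, -0.1249, 0.0776]
ee_rot: [-2.476, -1.913, 0.03]
force: [1.0, -0.7, -0.8]
width: 0.792
```

```bash
python3 -c "
from st import *
state()
im=snap('wrist','w20')
"
```

```text
t 15.37 pos [ 0.6003 -0.1249  0.0776] yAng -14.61 tilt 1.31 F [ 1.04 -0.71 -0.78] w 0.792 q7 -0.285
```

View pics/w20.png

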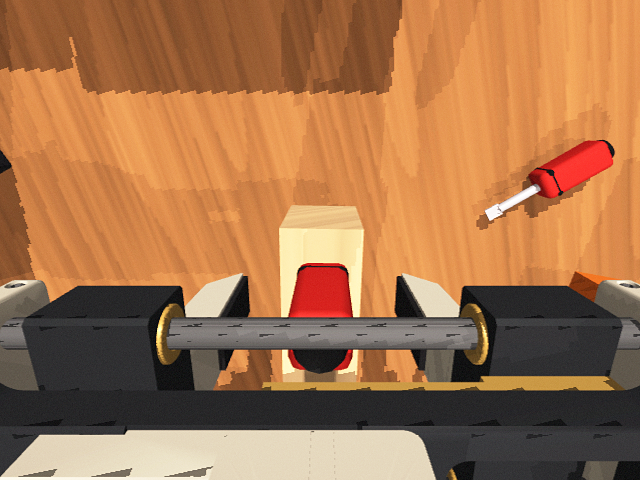

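Fingers are clear of the handle on both sides. I'll rise and check.

Request:
arm_command --deltas '[{"xyz": [0, 0, -1.5], "turn": 0, "jaw": 0}, {"xyz": [0, 0, -4], "turn": 0, "jaw": 0}, {"xyz": [0, 0, -7], "turn": 0, "jaw": 0}, {"xyz": [0, 0, -10], "turn": 0, "jaw": 0}, {"xyz": [0, 0, -13], "turn": 0, "jaw": 0}]'

```text
clock: 15.83
position: [0.603, -0.1246, 0.2089]
ee_rot: [-2.476, -1.913, 0.03]
force: [1.3, -0.1, 0.5]
width: 0.996
```

Request:
arm_command --deltas '[{"xyz": [-3, 0, -2], "turn": 0, "jaw": 0}, {"xyz": [-6, 0, -4], "turn": 0, "jaw": 0}, {"xyz": [-9, 0, -5], "turn": 0, "jaw": 0}, {"xyz": [-11, 0, -5], "turn": 0, "jaw": 0}, {"xyz": [-11, 0, -5], "turn": 0, "jaw": 0}]'

```text
clock: 16.25
position: [0.5748, -0.2374, 0.2607]
ee_rot: [-2.485, -1.906, 0.033]
force: [0.2, -0.4, 0.1]
width: 0.997
```

```bash
python3 -c "
from st import *
state()
im=snap('wrist','w21');snap('scene','s2')
"
```

```text
t 16.25 pos [ 0.5748 -0.2374  0.2607] yAng -15.04 tilt 1.33 F [ 0.16 -0.38  0.12] w 0.997 q7 -0.047
```

View pics/w21.png

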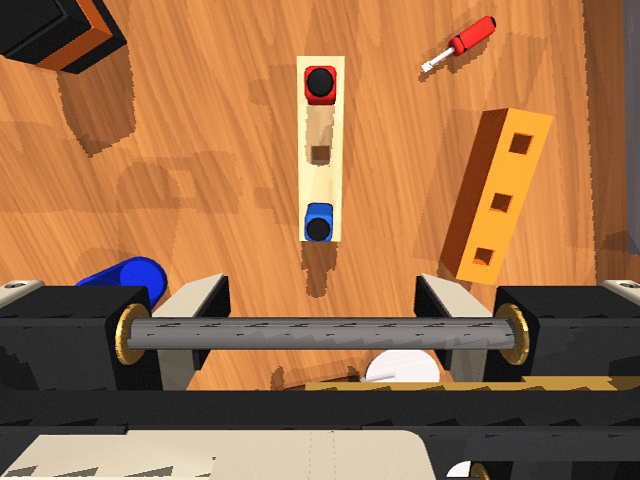

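View pics/s2.png

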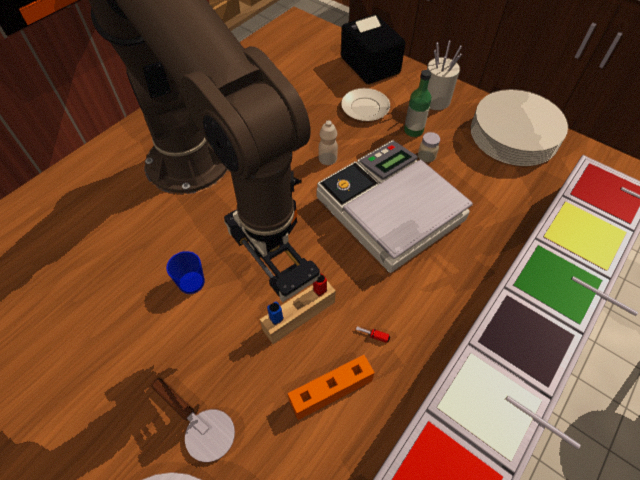

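```bash
python3 -c "
from st import *
im=load('w21'); i0=load('w1')
print('red cap now',pw(im,320,82),'blue',pw(im,318,229),'battery corner dark/orange top now')
t=snap('top','t2'); t0=load('top0'); print('red top-cam before/after',pw(t0,373,206),pw(t,373,206),'blue',pw(t0,420,218),pw(t,420,218))
d=np.abs(t['frame'].astype(int)-t0['frame']).max(2)
v=np.vstack([t0['frame'][130:340,170:450],t['frame'][130:340,170:450]])[:,:,::-1]
cv2.imwrite('pics/cmp.png',cv2.resize(v,None,fx=1.4,fy=1.4))
"
```

```text
red cap now [ 0.60045628 -0.12650808  0.12581727] blue [ 0.56785006 -0.24030175  0.12412593] battery corner dark/orange top now
red top-cam before/after [ 0.59661206 -0.12459655  0.12344839] [ 0.59688045 -0.12474513  0.1221381 ] blue [ 0.56509918 -0.23896855  0.12588347] [ 0.52249496 -0.18653809  0.36701422]
```

View pics/cmp.png

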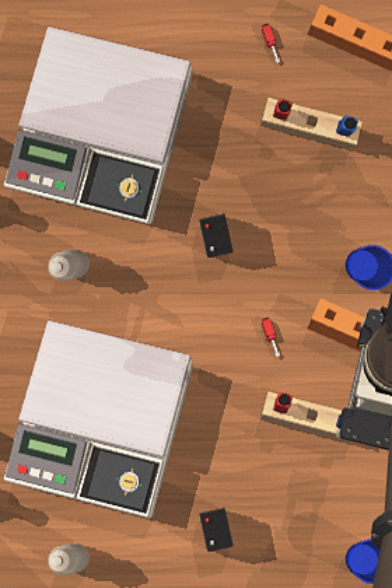

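The lock's slot now runs along the green marks. The red driver is back down in its hole, and the other things haven't moved. The arm is clear, so I'll hand in.

```bash
python3 -c "
from h import *
print(sign_off())"
```

```text
the job is handed in; nothing more can be done
None
```

The lock is closed and the red driver is back in its own hole in the stand. I handed the job in at about 16 s of the 72 s; no verdict came back.

- **Lock:** I pressed it in gently and turned it clockwise with the driver. My wrist-force readings, taken at the end of each move, peaked at about 17 N and stayed at 13–15 N while turning. When I let go, it rose and stayed. The slot then ran along the green marks within about 1°, or roughly 1.57 rad. By camera depth the face was 5.3 to 5.6 mm above the hatch, so it is pressed in about 3.6 mm, inside the locked range.
- **Driver:** It seated at the same hand height as when I picked it up, with a cap height of about 125 mm, so the tip is about 10 mm above the counter. It looks upright in the pictures, and the gripper is open and clear.
- **Other things:** The red small look-alike, the battery, the tumbler and the mill look unmoved in the before-and-after pictures. I checked the blue driver in the wrist view instead, because the arm hid it from the top camera at the end. It was within about 3 mm of its starting reading, which is within the camera calibration.

The hand picked up a slight tilt of 1 to 1.5° over the moves, which did no harm. The cameras disagreed by 2 to 4 mm in absolute position, so I steered the blade by what the wrist camera showed.

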